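Clamp a seal stone in the engraving jig

TASK

Get the seal stone ready for engraving: slide it home on the jig board so that it sits flush against both the rear stop and the side fence, then swing the clamp handle down until it snaps over centre and locks, so that the pad holds the stone by itself. Go by feel and gently: never push harder than 15 N on the clamp or 25 N on the stone, and leave the wares around the jig alone.

Things in the scene. Friction and masses are not known exactly. Their poses are not given: they have to be found in the camera images.
- jig: Fixed plywood board, 250 x 130 mm, top 18 mm above the table (x from -80 to 170 mm, y from -60 to 70), with two aluminium fences and a steel hold-down toggle clamp on a wooden riser (x -68 to 28 mm, y +-30, top 36 mm up). Origin on the table under the clamp arm's pivot; x along the clamp from the handle's side to the stone's place, z up.
- nest (a point): Point on the board's top, in the corner of the fences, where the middle of the stone's underside must be: 85 mm along the jig's x; same axes as the jig. The rear stop (40 mm wide, 12 mm high, 10 thick) has its face, looking to +x, 35 mm to -x of here. The side fence (12 mm high, 12 thick, from 30 mm behind to 70 mm ahead of here) has its face, looking to +y, 15 mm to -y.
- stone: The seal stone: a plain greyish soft-stone block 70 x 30 x 30 mm, 135 to 220 g, lying loose on its side on the board, 10 to 30 mm off both fences. Origin in the middle of its underside, x along its length (within 15 degrees of the jig's x), z up.
- clamp_arm: Steel arm of the clamp, 95 mm long, pivoting about the jig's y axis 54 mm above the table. Origin on that pivot, x along the arm to its pad end. Raised about 60 to 70 degrees at the start (its top end then some 150 mm above the table), about level over the stone when clamped. Carries pad and handle; moved by the handle through a link.
- clamp_pad: Round rubber pad, 18 mm across, sprung, on the spindle under the arm's end, 85 mm from the arm's pivot. Origin in the middle of its underside, z along the spindle to the arm. With the clamp locked it presses on the middle of the seated stone with some 40 to 60 N.
- clamp_handle: Handle of the clamp, about upright at the start. Origin on its pin in the arm, x along the handle to its free end, z out of the face to be pushed (towards the stone when open, up when clamped). Black grip 22 mm wide (y), 14 thick, from x = 59 to 155 mm, pushed face at z = 15. It swings down away from the stone, 80 to 100 degrees; its pin moves along some 40 mm: follow the measured pose.
- handle_grip (a point): On the grip's pushed face, 125 mm from the pin: push here. Swings freely till the pad meets the stone 20 to 28 degrees before the end; then the push rises to 6 to 10 N, fades to nothing at centre, and the handle snaps 2 degrees (5 mm) on to a firm stop. Springs back if let go before centre. Ends 4 degrees above to 10 below level, by a hidden setting. 205 mm up when open, 80 to 112 locked.
- paste_jar: Bystander, not to be disturbed: lidded white porcelain paste jar, 64 mm across, 48 mm high. Origin under its middle.
- bell: Bystander, not to be disturbed: small brass hand bell, 60 mm across, 76 mm high. Origin under its middle.
- cup: Bystander, not to be disturbed: blue porcelain cup, 68 mm across, 55 mm high. Origin under its middle.
- chisel: Bystander, not to be disturbed: steel carving chisel with cord-wrapped grip, 160 x 12 x 10 mm, lying flat. Origin under it, 5 mm from its middle.
Mind the look-alikes: they are no part of the job. Leave any green look-alike of the stone alone.

How it is judged:
By the outcome, as a careful person would: the job done as asked, in the order asked, and still so for the second after the job is handed in, with the robot touching nothing.
It also fails if it takes over 64 s, if anything falls off the work surface, if the arm or the gripper's body presses on something with over 40 N, if the wrist force passes 120 N, or if a joint passes its speed limit or range.

ROBOT

A 6-joint arm with a two-finger parallel gripper is mounted at the origin on the work surface. World frame = base frame: x ahead of the robot, y to its left, z up, the work surface at z = 0. Lengths are in m, angles in degrees, forces in N, time in s.
With the tool pointing down it reaches from about 0.35 to 0.875 m from the base axis. Payload 4.2 kg.
Tool frame: the origin (TCP) lies midway between the tips of the shut fingers; the grasp point (between the pads) lies 19 mm behind it; z points along the fingers, y is the direction in which the jaws open and shut (so a half turn about z gives the same grasp; the last joint's range is limited). The gripper opens to 87 mm and grips with 3 to 60 N. Pads are 19 mm wide; open, the fingers measure 117 mm over their backs; the gripper's body (75 mm by 190 mm) begins 51 mm behind the grasp point.
Start: joints at [-58.178, 22.042, 0.453, 0, -68.411, -14.817], TCP at [0.183, -0.598, 0.223] pointing down, gripper open.
Joint ranges: [-179.83, 179.83], [-69.29, 118.12], [-61.27, 80.66], [-181.25, 117.63], [-171.15, -9.14], [-177.46, 177.46]. Speed limits (degrees/s): [159.86, 159.86, 180, 180, 180, 180].

INTERFACE

Orientations are given as a 3x3 rotation matrix whose columns are the frame's x, y, z axes.
In Python, from station import sense, capture, calibration, finish_job gives the robot as it stands.
- The arm moves only by the tool carry_out, never from a script. Its argument "commands" is one flat list of numbers, 6 for each row, row after row: the shift along the tool's x, y, z in mm, then the turn, a rotation vector about the tool's x, y, z in rad. A call has 1 to 5 rows; each row shifts and turns the pose as measured when the row begins, along the tool's axes as they then stand; what a row does not reach is not made up. A row lasts 1/8 s, in which the tool goes at most 62.5 mm and 10.7 degrees, less where a joint would pass 70% of its speed; a pose out of reach is approached as far as the arm can. A call is refused whole if a number of a shift passes 62.5 or a number of a turn 0.188, either way. A call with a gripper value outside its range is refused whole. "grip" is the finger opening in mm, from 0 to 87, set as the call begins (left out, the last holds). The fingers move at their own pace and stop on an object; the grip force is fixed at half the most. Time passes only in rows, so rows that do not move let the fingers close. It gives the time, the measured TCP pose, the force and the opening at its end, in the units of the state.
- sense(): the state, without advancing time (a new reading comes with each control period).
- capture(name): name is "scene" or "top" or "wrist"; returns the picture (420x560x3 uint8, red, green, blue); there is no depth.
- calibration(name): a dict with "fx", "fy", "cx", "cy" (pixels), "rvec" (rotation vector, rad) and "tvec" (3), from world to camera coordinates, as OpenCV has them. Camera axes: x right, y down, z forward; pixel columns grow to the right and rows downward; lengths in m; the calibration is good to about 2 mm. The wrist camera is an equidistant fisheye: a pixel r from the principal point sees the ray r / f radians off the axis. A picture is of the moment at which its call begins: read the wrist's pose just before it. calibration takes no time and is no camera call; for the wrist camera it gives the pose at the moment of the call.
- finish_job(): hands the job in, once; it reports no verdict.
The state is a dict: "time_s": time; "joints": joint angles; "joint_velocities": joint speeds; "effort": joint torques, N m; "tcp_pos": TCP position; "ee_rot": TCP orientation; "wrist_force": force on the tool from outside, world axes, zero at the start; "moment": the same for the moment, N m; "gripper_width": opening from 0.0 (shut) to 1.0 (fully open).
Only numpy, scipy, OpenCV 4.12 (cv2) and the standard library are available. Lean on these libraries where they do the work, as an engineer would, in place of code of your own. Each camera call takes 0.05 s, during which the arm holds its last target.

## Working session

There is one attempt and no reset: what is moved stays moved. The work goes in short steps, Python scripts to look and compute and a tool call to move; the robot and the scene stay as the last step left them, time stands still between calls to the robot, and variables do not carry over. Pictures are saved under pics/ and viewed, and the job is handed in when it is done.

Besides the shell and the picture viewer there is one more tool, called by a JSON object that holds its "name" and its "arguments", one argument or row to a line. carry_out: Moves the arm, as the interface text tells. Its arguments: {"type":"object","properties":{"commands":{"type":"array"},"grip":{"type":"number"}},"required":["commands"]}

```bash
ls; mkdir -p pics; python3 - <<'E'
from station import *
import cv2,json
s=sense();print(s)
for n in("scene","top","wrist"):
    print(n,calibration(n))
    cv2.imwrite(f"pics/{n}0.png",capture(n)[:,:,::-1])
E
```

```text
pics
{'time_s': 0.0, 'joints': array([-5.81780785e+01,  2.20932573e+01,  3.79433720e-01, -2.99270097e-02,
       -6.84102089e+01, -1.48165946e+01]), 'joint_velocities': array([-0.03105497,  0.02611414, -0.00141913,  0.00040786, -0.07743385,
        0.00336813]), 'effort': array([-9.94534312e-04, -3.90662098e+01,  1.87408465e+01,  4.22011122e+00,
        1.10124220e-02, -2.08913302e-04]), 'tcp_pos': array([ 0.18263566, -0.59709161,  0.22142851]), 'ee_rot': array([[-9.56333884e-01, -2.92275505e-01, -7.28741743e-04],
       [-2.92276401e-01,  9.56331592e-01,  2.09543880e-03],
       [ 8.44733196e-05,  2.21693314e-03, -9.99997539e-01]]), 'wrist_force': array([ 0.95482543, -0.38727018,  0.17234088]), 'moment': array([ 0.06491063,  0.02001732, -0.07256098]), 'gripper_width': 0.9955506677450422}
scene {'fx': 416.6859243439619, 'fy': 416.6859243439619, 'cx': 274.4363734429374, 'cy': 209.53544572089297, 'rvec': array([ 2.06101105,  1.71500922, -0.46253041]), 'tvec': array([-0.09159412, -0.39376543,  1.52789813])}
top {'fx': 435.88479421455, 'fy': 435.88479421455, 'cx': 280.78025741149975, 'cy': 207.02918381750868, 'rvec': array([ 2.12390207, -2.15041182,  0.1914345 ]), 'tvec': array([0.01475783, 0.58544374, 0.96017325])}
wrist {'fx': 325.19226210127806, 'fy': 325.19226210127806, 'cx': 282.3910505661053, 'cy': 207.56372752419858, 'rvec': array([-1.76768587, -2.38747798, -0.31741241]), 'tvec': array([ 0.62383344, -0.03180423,  0.39042867])}
```

View pics/scene0.png

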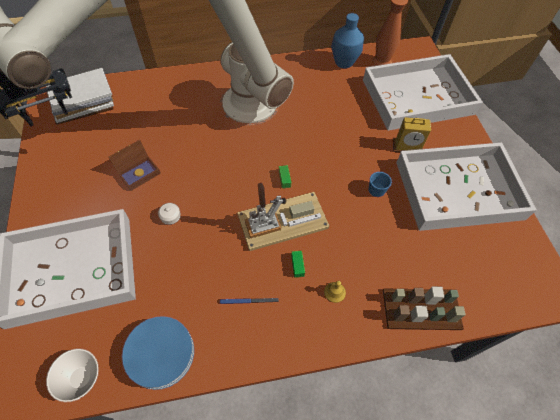

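View pics/top0.png

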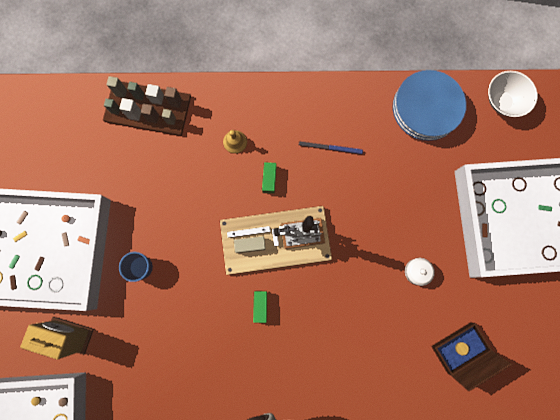

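View pics/wrist0.png

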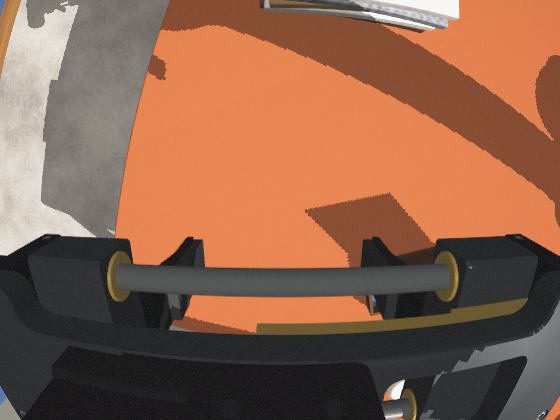

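The stone is the grey block on the board, at about (250,243) in the top picture. The green look-alikes are at (268,177) and (260,307), off the board, so I leave them alone. I'll check this in an enlarged crop.

```bash
python3 - <<'E'
import cv2
a=cv2.imread("pics/top0.png")[195:285,210:340]
cv2.imwrite("pics/tc.png",cv2.resize(a,None,fx=6,fy=6,interpolation=cv2.INTER_CUBIC))
a=cv2.imread("pics/scene0.png")[170:260,225:345]
cv2.imwrite("pics/sc.png",cv2.resize(a,None,fx=6,fy=6,interpolation=cv2.INTER_CUBIC))
E
```

```text
(no output)
```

View pics/tc.png

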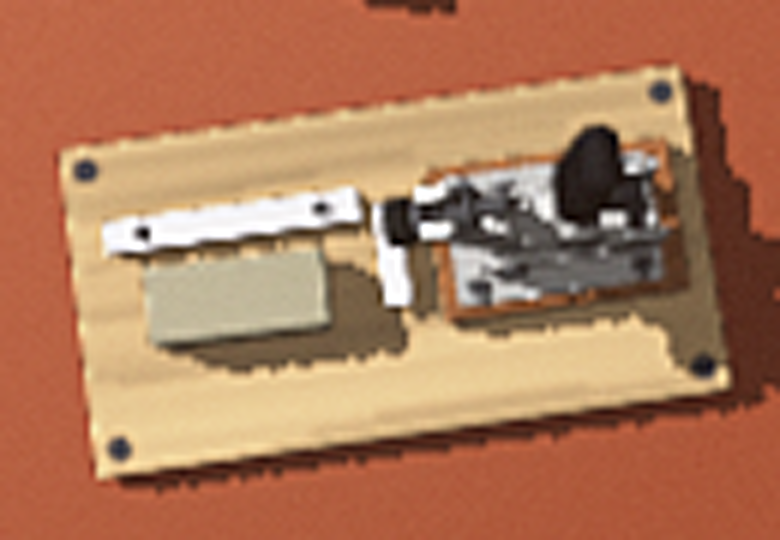

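View pics/sc.png

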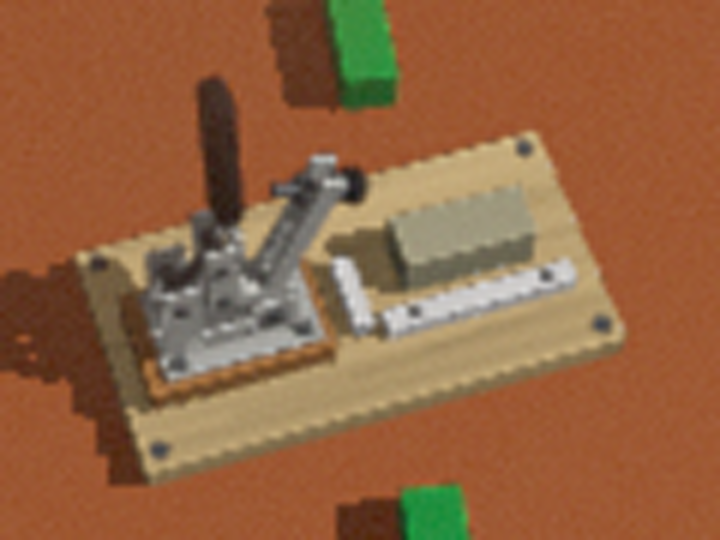

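```bash
cat > h.py <<'E'
import numpy as np, cv2
from scipy.optimize import least_squares
from station import *
def proj(P,cal):
    K=np.array([[cal['fx'],0,cal['cx']],[0,cal['fy'],cal['cy']],[0,0,1.]])
    return cv2.projectPoints(np.asarray(P,float).reshape(-1,1,3),cal['rvec'],cal['tvec'],K,None)[0][:,0]
def unproj(uv,z,cal):
    R=cv2.Rodrigues(cal['rvec'])[0];C=-R.T@cal['tvec']
    uv=np.atleast_2d(uv).astype(float)
    d=np.c_[(uv[:,0]-cal['cx'])/cal['fx'],(uv[:,1]-cal['cy'])/cal['fy'],np.ones(len(uv))]@R
    return C+d*((z-C[2])/d[:,2])[:,None]
def uncrop(p,k,o): return (np.array(p,float)+.5)/k-.5+np.array(o)
E
cat > fit.py <<'E'
from h import *
T,S=calibration("top"),calibration("scene")
jc=np.array([[170,-60],[-80,-60],[-80,70],[170,70]])/1e3
pt=uncrop([[62,150],[680,68],[730,385],[100,477]],6,(210,195))
ps=uncrop([[625,342],[150,482],[78,258],[540,132]],6,(225,170))
def w(p,q):
    c,s=np.cos(p[2]),np.sin(p[2]); return q@np.array([[c,s],[-s,c]])+p[:2]
def P3(p,q,z): x=w(p,q);return np.c_[x,np.full(len(x),z)]
for nm,use in(("both",3),("top",1),("scene",2)):
  def f(p):
    r=[]
    if use&1:r.append(proj(P3(p,jc,.018),T)-pt)
    if use&2:r.append(proj(P3(p,jc,.018),S)-ps)
    return np.concatenate(r).ravel()
  j=least_squares(f,[.45,0,1.5]); print(nm,j.x[:2]*1e3,np.degrees(j.x[2]),abs(j.fun).max())
  if use==3: J=j.x
sc=np.array([[35,-15],[-35,-15],[-35,15],[35,15]])/1e3
st=uncrop([[146,262],[324,247],[328,325],[155,344]],6,(210,195))
ss=uncrop([[535,232],[398,257],[385,217],[518,187]],6,(225,170))
for use in(1,2,3):
  def f(p):
    r=[]
    if use&1:r.append(proj(P3(p,sc,.048),T)-st)
    if use&2:r.append(proj(P3(p,sc,.048),S)-ss)
    return np.concatenate(r).ravel()
  s=least_squares(f,[.45,0,1.5]); 
  c,sn=np.cos(J[2]),np.sin(J[2]);d=s.x[:2]-J[:2]
  print("stone world",s.x[:2]*1e3,"jig",1e3*np.array([c*d[0]+sn*d[1],-sn*d[0]+c*d[1]]),np.degrees(s.x[2]-J[2]),abs(s.fun).max())
E
python3 fit.py
```

```text
both [525.7370625 -22.3108502] 97.2912310741997 1.1906836750210061
top [524.61506878 -22.77717354] 97.22872619701315 0.6995761870714432
scene [528.00408233 -21.66299477] 97.39497016058347 0.9970885686379347
stone world [501.778972    80.55354662] jig [105.0732111   10.70955373] -2.5216030483184637 0.8959991765325412
stone world [500.44470456  79.55700565] jig [104.25406391  12.15950593] -4.187360503275439 0.8912395795318275
stone world [501.34368854  80.16205884] jig [104.74013198  11.19100225] -3.054593664581577 1.293336834116701
```

```bash
cat >> h.py <<'E'
JO=np.array([.5255,-.0225,0]);JY=np.radians(97.3)
JR=np.array([[np.cos(JY),-np.sin(JY),0],[np.sin(JY),np.cos(JY),0],[0,0,1]])
def tojig(p): return (np.asarray(p)-JO)@JR*1e3
def rayplane(uv,cal,y=0.):  # meet jig plane y (mm)
    R=cv2.Rodrigues(cal['rvec'])[0];C=-R.T@cal['tvec']
    uv=np.atleast_2d(uv).astype(float)
    d=np.c_[(uv[:,0]-cal['cx'])/cal['fx'],(uv[:,1]-cal['cy'])/cal['fy'],np.ones(len(uv))]@R
    c=tojig(C); d=d@JR
    return c+d*((y-c[1])/d[:,1])[:,None]
E
python3 - <<'E'
from h import *
S=calibration("scene")
p=uncrop([[215,80],[230,220],[322,160],[352,185],[262,278]],6,(225,170))
print(rayplane(p,S).round(1))
s=sense();print(tojig(s['tcp_pos']),)
print((JR.T@s['ee_rot']).round(3))
C=-cv2.Rodrigues(S['rvec'])[0].T@S['tvec'];print(C)
E
```

```text
[[-22.4   0.  244.6]
 [-17.4   0.  129.6]
 [ 26.4   0.  159.9]
 [ 41.6   0.  131.5]
 [ -2.1   0.   68.5]]
[-526.5303174   413.09799095  221.72281096]
[[-0.168  0.986  0.002]
 [ 0.986  0.168  0.   ]
 [ 0.     0.002 -1.   ]]
[ 1.11890364 -0.12973372  1.10866459]
```

```bash
cat >> h.py <<'E'
from scipy.spatial.transform import Rotation as Ro
GOAL=np.array([[-1,0,0],[0,1,0],[0,0,-1.]])
def plan(target,maxn=5,step=60,G=GOAL,rstep=.18):
    s=sense();p=tojig(s['tcp_pos']);R=JR.T@s['ee_rot']
    d=np.asarray(target)-p;rv=Ro.from_matrix(R.T@G).as_rotvec()
    n=max(1,int(np.ceil(max(np.abs(d).max()/step,np.linalg.norm(d)/62,np.linalg.norm(rv)/rstep))))
    print("t",s['time_s'],"p",p.round(1),"F jig",(JR.T@s['wrist_force']).round(1),"n",n)
    for i in range(min(n,maxn)):
        Ri=R@Ro.from_rotvec(rv*i/n).as_matrix()
        print(list((Ri.T@d/n).round(1)),list((rv/n).round(4)))
def show():
    s=sense();print("t",round(s['time_s'],3),"p",tojig(s['tcp_pos']).round(2),"F",(JR.T@s['wrist_force']).round(2),"M",(JR.T@s['moment']).round(2),"w",round(s['gripper_width'],3),"tilt",np.degrees(Ro.from_matrix(GOAL.T@JR.T@s['ee_rot']).as_rotvec()).round(2))
E
python3 -c "
from h import *
plan([98,58,130])"
```

```text
t 0.15 p [-526.5  413.1  221.7] F jig [0.1 0.5 0. ] n 12
[np.float64(-37.9), np.float64(46.3), np.float64(7.7)] [np.float64(0.0001), np.float64(0.0001), np.float64(-0.1168)]
[np.float64(-43.1), np.float64(41.6), np.float64(7.7)] [np.float64(0.0001), np.float64(0.0001), np.float64(-0.1168)]
[np.float64(-47.6), np.float64(36.3), np.float64(7.7)] [np.float64(0.0001), np.float64(0.0001), np.float64(-0.1168)]
[np.float64(-51.5), np.float64(30.5), np.float64(7.7)] [np.float64(0.0001), np.float64(0.0001), np.float64(-0.1168)]
[np.float64(-54.7), np.float64(24.3), np.float64(7.7)] [np.float64(0.0001), np.float64(0.0001), np.float64(-0.1168)]
```

{"name": "carry_out", "arguments": {
  "commands": [-38,46,0,0,0,-0.117,-43,42,0,0,0,-0.117,-48,36,0,0,0,-0.117,-51.5,30.5,0,0,0,-0.117,-55,24,0,0,0,-0.117],
  "grip": 0
}}

```text
time_s: 0.78
tcp_pos: [0.2966, -0.3149, 0.2189]
ee_rot: [[-0.627, -0.779, -0.003], [-0.779, 0.627, 0.004], [-0.002, 0.005, -1.0]]
wrist_force: [1.1, 0.6, -0.1]
gripper_width: 0.515
```

```bash
python3 -c "
from h import *
plan([98,70,220])"
```

```text
t 0.775 p [-260.9  264.2  218.9] F jig [ 0.4 -1.2 -0.1] n 7
[np.float64(-55.5), np.float64(17.8), np.float64(0.0)] [np.float64(0.0006), np.float64(0.0005), np.float64(-0.115)]
[np.float64(-57.2), np.float64(11.3), np.float64(-0.0)] [np.float64(0.0006), np.float64(0.0005), np.float64(-0.115)]
[np.float64(-58.1), np.float64(4.6), np.float64(-0.1)] [np.float64(0.0006), np.float64(0.0005), np.float64(-0.115)]
[np.float64(-58.3), np.float64(-2.1), np.float64(-0.1)] [np.float64(0.0006), np.float64(0.0005), np.float64(-0.115)]
[np.float64(-57.6), np.float64(-8.8), np.float64(-0.1)] [np.float64(0.0006), np.float64(0.0005), np.float64(-0.115)]
```

{"name": "carry_out", "arguments": {
  "commands": [-55.5,18,0,0,0,-0.115,-57,11,0,0,0,-0.115,-58,4.5,0,0,0,-0.115,-58,-2,0,0,0,-0.115,-57.5,-9,0,0,0,-0.115]
}}

```text
time_s: 1.4
tcp_pos: [0.4007, -0.0335, 0.2206]
ee_rot: [[-0.083, -0.997, 0.001], [-0.997, 0.083, 0.004], [-0.005, -0.001, -1.0]]
wrist_force: [0.8, -1.2, 0.3]
gripper_width: 0.017
```

```bash
python3 -c "
from h import *
plan([100,66,130])"
```

```text
t 1.4 p [  4.9 125.2 220.6] F jig [-1.3 -0.6  0.3] n 3
[np.float64(-35.0), np.float64(-12.7), np.float64(30.4)] [np.float64(-0.0003), np.float64(0.0015), np.float64(-0.0702)]
[np.float64(-34.1), np.float64(-15.1), np.float64(30.3)] [np.float64(-0.0003), np.float64(0.0015), np.float64(-0.0702)]
[np.float64(-33.0), np.float64(-17.5), np.float64(30.3)] [np.float64(-0.0003), np.float64(0.0015), np.float64(-0.0702)]
```

{"name": "carry_out", "arguments": {
  "commands": [-35,-13,10,0,0,-0.07,-34,-15,40,0,0,-0.07,-33,-17,40,0,0,-0.07,0,0,0,0,0,0]
}}

```text
time_s: 1.9
tcp_pos: [0.4496, 0.0763, 0.1299]
ee_rot: [[0.142, -0.99, 0.005], [-0.99, -0.142, 0.006], [-0.005, -0.006, -1.0]]
wrist_force: [-1.5, -0.9, 0.4]
gripper_width: 0.004
```

```bash
python3 -c "
from h import *
plan([100,58,60])
show()
cv2.imwrite('pics/w1.png',capture('wrist')[:,:,::-1])
cv2.imwrite('pics/s1.png',cv2.resize(capture('scene')[130:270,205:365],None,fx=4,fy=4,interpolation=cv2.INTER_CUBIC)[:,:,::-1])
"
```

```text
t 1.9 p [107.6  62.8 129.9] F jig [-0.7  1.6  0.4] n 2
[np.float64(4.0), np.float64(-2.1), np.float64(34.9)] [np.float64(-0.003), np.float64(0.0025), np.float64(0.0073)]
[np.float64(3.9), np.float64(-2.2), np.float64(34.9)] [np.float64(-0.003), np.float64(0.0025), np.float64(0.0073)]
t 1.9 p [107.65  62.76 129.87] F [-0.67  1.57  0.38] M [ 0.15  0.04 -0.03] w 0.004 tilt [ 0.35 -0.29 -0.84]
```

View pics/w1.png

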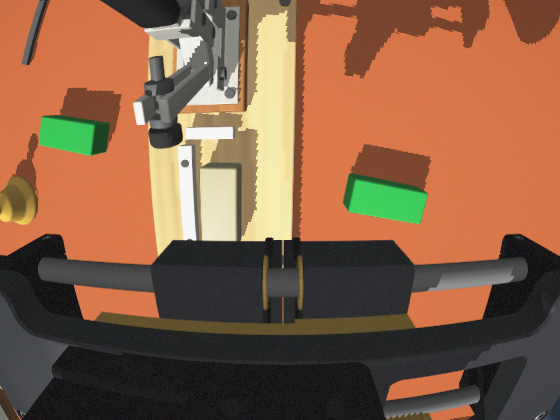

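View pics/s1.png

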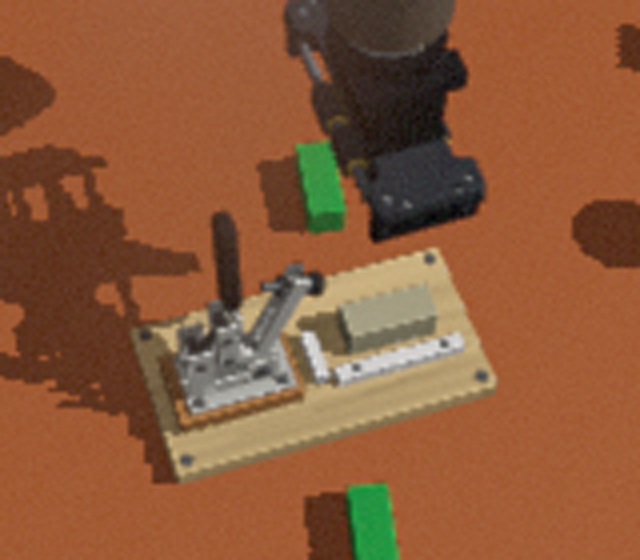

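{"name": "carry_out", "arguments": {
  "commands": [4,-2,45,-0.003,0.003,0.007,4,-2,40,-0.003,0.002,0.007,0,0,10,0,0,0,0,0,5,0,0,0,0,0,0,0,0,0]
}}

```text
time_s: 2.62
tcp_pos: [0.4616, 0.068, 0.0383]
ee_rot: [[0.121, -0.992, 0.021], [-0.993, -0.121, 0.009], [-0.007, -0.022, -1.0]]
wrist_force: [-0.8, 0.1, 0.5]
gripper_width: 0.003
```

```bash
python3 -c "
from h import *
show()"
```

```text
t 2.625 p [97.86 51.93 38.33] F [0.19 0.8  0.53] M [ 0.14 -0.02 -0.02] w 0.003 tilt [ 1.25 -0.37  0.33]
```

{"name": "carry_out", "arguments": {
  "commands": [0,0,8,-0.01,0.005,-0.005,0,0,6,-0.01,0,0,0,0,2,0,0,0]
}}

```text
time_s: 3.0
tcp_pos: [0.4635, 0.069, 0.0238]
ee_rot: [[0.127, -0.992, 0.005], [-0.992, -0.127, 0.004], [-0.003, -0.006, -1.0]]
wrist_force: [0.8, -0.2, 0.3]
gripper_width: 0.004
```

```bash
python3 -c "
from h import *
show()"
```

```text
t 3.0 p [98.68 49.84 23.8 ] F [-0.34 -0.81  0.27] M [ 0.07 -0.01  0.01] w 0.004 tilt [ 0.34 -0.18 -0.01]
```

Now I'll push towards the side fence in small steps.

{"name": "carry_out", "arguments": {
  "commands": [0,-3,0,0,0,0,0,-3,0,0,0,0,0,-2,0,0,0,0]
}}

```text
time_s: 3.38
tcp_pos: [0.472, 0.0702, 0.0237]
ee_rot: [[0.128, -0.992, 0.005], [-0.992, -0.128, 0.004], [-0.003, -0.006, -1.0]]
wrist_force: [0.4, -0.0, -0.8]
gripper_width: 0.004
```

```bash
python3 -c "
from h import *
show()"
```

```text
t 3.375 p [98.78 41.31 23.73] F [-0.1  -0.43 -0.79] M [ 0.1  -0.04  0.05] w 0.004 tilt [ 0.32 -0.16 -0.03]
```

{"name": "carry_out", "arguments": {
  "commands": [0,-2,0,0,0,0,0,-2,0,0,0,0,0,-2,0,0,0,0]
}}

```text
time_s: 3.75
tcp_pos: [0.4779, 0.0708, 0.0237]
ee_rot: [[0.127, -0.992, 0.004], [-0.992, -0.127, 0.003], [-0.003, -0.005, -1.0]]
wrist_force: [-2.0, -1.0, 0.8]
gripper_width: 0.004
```

```bash
python3 -c "
from h import *
show()
cv2.imwrite('pics/s2.png',cv2.resize(capture('scene')[130:270,205:365],None,fx=4,fy=4,interpolation=cv2.INTER_CUBIC)[:,:,::-1])"
```

```text
t 3.75 p [98.6  35.35 23.75] F [-0.71  2.13  0.83] M [ 0.51  0.04 -0.01] w 0.004 tilt [ 0.26 -0.15 -0.01]
```

View pics/s2.png

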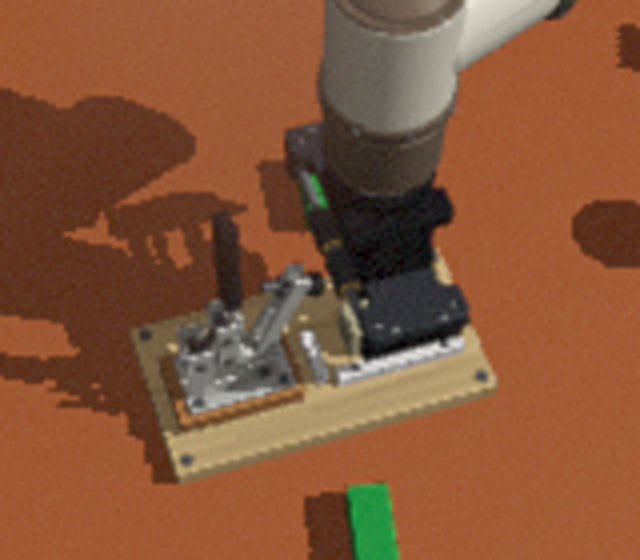

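{"name": "carry_out", "arguments": {
  "commands": [0,-2,0,0,0,0,0,-2,0,0,0,0,0,-2,0,0,0,0]
}}

```text
time_s: 4.18
tcp_pos: [0.4831, 0.071, 0.0237]
ee_rot: [[0.127, -0.992, 0.002], [-0.992, -0.127, 0.002], [-0.002, -0.002, -1.0]]
wrist_force: [-1.5, 0.6, 1.6]
gripper_width: 0.006
```

```bash
python3 -c "
from h import *
show()"
```

```text
t 4.175 p [98.18 30.21 23.73] F [0.8  1.39 1.64] M [ 0.6  -0.05 -0.06] w 0.006 tilt [ 0.12 -0.11 -0.  ]
```

{"name": "carry_out", "arguments": {
  "commands": [0,-1,0,0,0,0,0,-1,0,0,0,0]
}}

```text
time_s: 4.42
tcp_pos: [0.4852, 0.0713, 0.0237]
ee_rot: [[0.127, -0.992, 0.002], [-0.992, -0.127, 0.002], [-0.002, -0.002, -1.0]]
wrist_force: [-1.7, -0.3, 2.0]
gripper_width: 0.007
```

```bash
python3 -c "
from h import *
show()"
```

```text
t 4.425 p [98.19 28.08 23.69] F [-0.13  1.75  1.98] M [ 0.56 -0.03  0.04] w 0.007 tilt [ 0.11 -0.11 -0.  ]
```

{"name": "carry_out", "arguments": {
  "commands": [0,-1,0,0,0,0]
}}

```text
time_s: 4.55
tcp_pos: [0.4862, 0.0714, 0.0237]
ee_rot: [[0.127, -0.992, 0.002], [-0.992, -0.127, 0.002], [-0.002, -0.002, -1.0]]
wrist_force: [-1.7, 0.0, 0.5]
gripper_width: 0.004
```

{"name": "carry_out", "arguments": {
  "commands": [0,-1,0,0,0,0]
}}

```text
time_s: 4.68
tcp_pos: [0.4868, 0.0715, 0.0237]
ee_rot: [[0.127, -0.992, 0.001], [-0.992, -0.127, 0.002], [-0.002, -0.001, -1.0]]
wrist_force: [-4.0, 0.7, 3.7]
gripper_width: 0.007
```

{"name": "carry_out", "arguments": {
  "commands": [0,-1,0,0,0,0]
}}

```text
time_s: 4.8
tcp_pos: [0.4869, 0.0715, 0.0236]
ee_rot: [[0.127, -0.992, -0.001], [-0.992, -0.127, 0.001], [-0.001, 0.001, -1.0]]
wrist_force: [-5.1, 1.5, 5.5]
gripper_width: 0.003
```

{"name": "carry_out", "arguments": {
  "commands": [0,-1,0,0,0,0]
}}

```text
time_s: 4.92
tcp_pos: [0.4868, 0.0715, 0.0236]
ee_rot: [[0.127, -0.992, -0.003], [-0.992, -0.127, 0.001], [-0.001, 0.003, -1.0]]
wrist_force: [-6.2, 1.7, 5.3]
gripper_width: 0.005
```

```bash
python3 -c "
from h import *
show()"
```

```text
t 4.925 p [98.11 26.41 23.61] F [2.49 5.91 5.27] M [ 1.56 -0.72  0.08] w 0.005 tilt [-0.19 -0.07  0.03]
```

The stone stalled against the side fence at 6 N. I'll back off and go round to its end face.

{"name": "carry_out", "arguments": {
  "commands": [0,4,0,0,0,0,0,2,-25,0,0,0,-30,0,-25,0,0,0,-34,-15,0,0,0,0,0,-12,0,0,0,0]
}}

```text
time_s: 5.55
tcp_pos: [0.5032, 0.1405, 0.0759]
ee_rot: [[0.127, -0.992, 0.006], [-0.992, -0.127, 0.005], [-0.004, -0.006, -1.0]]
wrist_force: [-0.2, 0.0, -0.5]
gripper_width: 0.006
```

```bash
python3 -c "
from h import *
show();plan([165,1,36])
cv2.imwrite('pics/t3.png',cv2.resize(capture('top')[185:295,190:350],None,fx=5,fy=5,interpolation=cv2.INTER_CUBIC)[:,:,::-1])
cv2.imwrite('pics/w3.png',capture('wrist')[:,:,::-1])"
```

```text
t 5.55 p [164.47   1.42  75.92] F [ 0.03  0.18 -0.52] M [0.12 0.02 0.04] w 0.006 tilt [ 0.37 -0.25  0.02]
t 5.55 p [164.5   1.4  75.9] F jig [ 0.   0.2 -0.5] n 1
[np.float64(-0.4), np.float64(-0.2), np.float64(39.9)] [np.float64(-0.0064), np.float64(0.0043), np.float64(-0.0004)]
```

View pics/w3.png

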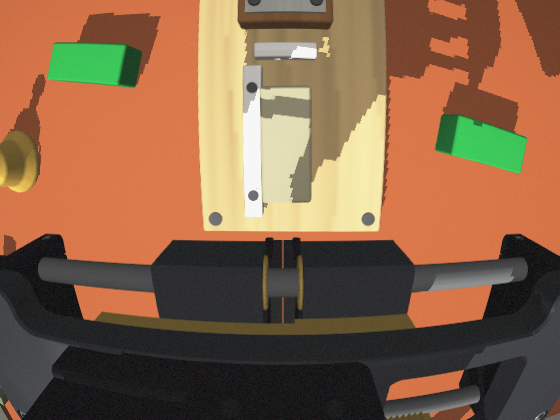

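{"name": "carry_out", "arguments": {
  "commands": [0,0,30,-0.006,0.004,0,0,0,9,0,0,0,4,0,1,0,0,0,4,0,0,0,0,0]
}}

```text
time_s: 6.15
tcp_pos: [0.5044, 0.1282, 0.0347]
ee_rot: [[0.121, -0.993, -0.001], [-0.993, -0.121, -0.001], [0.001, 0.001, -1.0]]
wrist_force: [-0.7, 1.0, -0.1]
gripper_width: 0.006
```

```bash
python3 -c "
from h import *
show()"
```

```text
t 6.15 p [152.15   1.8   34.66] F [ 1.07  0.54 -0.09] M [ 0.19 -0.11 -0.01] w 0.006 tilt [-0.05  0.04  0.34]
```

{"name": "carry_out", "arguments": {
  "commands": [2.5,0,0,0,0,0,2,0,0,0,0,0,2,0,0,0,0,0]
}}

```text
time_s: 6.52
tcp_pos: [0.5061, 0.1215, 0.0362]
ee_rot: [[0.12, -0.993, 0.002], [-0.993, -0.12, 0.001], [-0.001, -0.002, -1.0]]
wrist_force: [0.8, 0.6, -0.4]
gripper_width: 0.011
```

```bash
python3 -c "
from h import *
show()"
```

```text
t 6.525 p [145.26   0.96  36.22] F [ 0.53 -0.87 -0.4 ] M [ 0.17 -0.24  0.  ] w 0.011 tilt [ 0.14 -0.06  0.38]
```

{"name": "carry_out", "arguments": {
  "commands": [2,0,0.5,0,0,-0.006,2,0,0.5,0,0,0,2,0,0,0,0,0]
}}

```text
time_s: 6.9
tcp_pos: [0.5071, 0.1158, 0.0357]
ee_rot: [[0.127, -0.992, 0.003], [-0.992, -0.127, 0.002], [-0.002, -0.004, -1.0]]
wrist_force: [-0.3, 1.0, -0.2]
gripper_width: 0.006
```

{"name": "carry_out", "arguments": {
  "commands": [2,0,0,0,0,0,1.5,0,0,0,0,0]
}}

```text
time_s: 7.15
tcp_pos: [0.5076, 0.1122, 0.0357]
ee_rot: [[0.127, -0.992, 0.003], [-0.992, -0.127, 0.002], [-0.002, -0.003, -1.0]]
wrist_force: [-1.3, 1.7, 0.6]
gripper_width: 0.005
```

```bash
python3 -c "
from h import *
show()"
```

```text
t 7.15 p [135.89   0.66  35.71] F [1.82 1.05 0.63] M [ 0.32 -0.61  0.01] w 0.005 tilt [ 0.2  -0.1  -0.02]
```

{"name": "carry_out", "arguments": {
  "commands": [1,0,0,0,0,0,1,0,0,0,0,0]
}}

```text
time_s: 7.4
tcp_pos: [0.5079, 0.1101, 0.0357]
ee_rot: [[0.127, -0.992, 0.003], [-0.992, -0.127, 0.002], [-0.002, -0.004, -1.0]]
wrist_force: [-1.1, 1.4, 0.7]
gripper_width: 0.004
```

```bash
python3 -c "
from h import *
show()"
```

```text
t 7.4 p [133.73   0.65  35.72] F [1.56 0.93 0.74] M [ 0.3  -0.57 -0.01] w 0.004 tilt [ 0.2  -0.1  -0.02]
```

{"name": "carry_out", "arguments": {
  "commands": [1,0,0,0,0,0,1,0,0,0,0,0]
}}

```text
time_s: 7.65
tcp_pos: [0.5081, 0.108, 0.0357]
ee_rot: [[0.127, -0.992, 0.003], [-0.992, -0.127, 0.002], [-0.002, -0.004, -1.0]]
wrist_force: [-0.9, 0.9, 1.2]
gripper_width: 0.006
```

{"name": "carry_out", "arguments": {
  "commands": [1,0,0,0,0,0]
}}

```text
time_s: 7.78
tcp_pos: [0.5082, 0.1078, 0.0358]
ee_rot: [[0.127, -0.992, 0.004], [-0.992, -0.127, 0.004], [-0.003, -0.004, -1.0]]
wrist_force: [-4.1, 8.7, 2.5]
gripper_width: 0.002
```

{"name": "carry_out", "arguments": {
  "commands": [1,0,0,0,0,0]
}}

```text
time_s: 7.9
tcp_pos: [0.5082, 0.1078, 0.0358]
ee_rot: [[0.127, -0.992, 0.004], [-0.992, -0.127, 0.005], [-0.005, -0.005, -1.0]]
wrist_force: [-3.6, 7.0, 1.2]
gripper_width: 0.009
```

{"name": "carry_out", "arguments": {
  "commands": [1,0,0,0,0,0]
}}

```text
time_s: 8.02
tcp_pos: [0.5082, 0.1079, 0.0358]
ee_rot: [[0.126, -0.992, 0.004], [-0.992, -0.126, 0.007], [-0.006, -0.005, -1.0]]
wrist_force: [-2.5, 6.3, 1.5]
gripper_width: 0.008
```

```bash
python3 -c "
from h import *
show()"
```

```text
t 8.025 p [131.52   0.62  35.76] F [6.57 1.68 1.5 ] M [ 0.76 -2.06 -0.04] w 0.008 tilt [ 0.29 -0.36  0.04]
```

{"name": "carry_out", "arguments": {
  "commands": [-5,0,0,0,0,0,0,0,-25,0,0.005,0,0,25,-15,0,0,0,20,17,0,0,0,0,17,0,0,0,0,0]
}}

```text
time_s: 8.65
tcp_pos: [0.4697, 0.0695, 0.0762]
ee_rot: [[0.129, -0.992, 0.004], [-0.992, -0.129, -0.002], [0.002, -0.003, -1.0]]
wrist_force: [-0.1, -0.5, -0.9]
gripper_width: 0.009
```

```bash
python3 -c "
from h import *
show();plan([97,38,24])
a=capture('scene');cv2.imwrite('pics/s4.png',cv2.resize(a[130:270,205:365],None,fx=5,fy=5,interpolation=cv2.INTER_CUBIC)[:,:,::-1])
"
```

```text
t 8.65 p [98.39 43.64 76.23] F [-0.49  0.14 -0.89] M [ 0.1  -0.05  0.04] w 0.009 tilt [ 0.2   0.12 -0.14]
t 8.65 p [98.4 43.6 76.2] F jig [-0.5  0.1 -0.9] n 1
[np.float64(1.3), np.float64(-5.5), np.float64(52.3)] [np.float64(-0.0035), np.float64(-0.0021), np.float64(0.0024)]
```

View pics/s4.png

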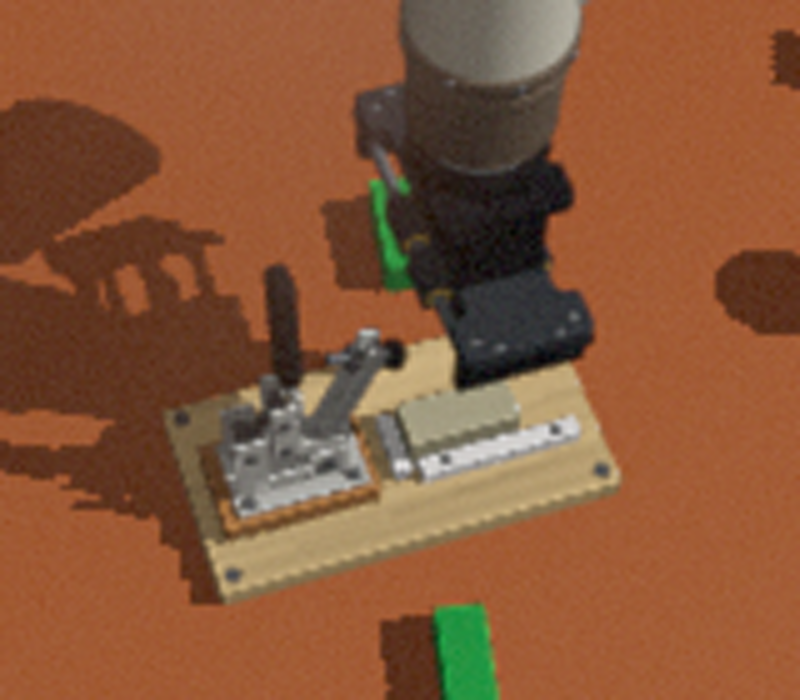

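{"name": "carry_out", "arguments": {
  "commands": [1,0,40,0,0,0,0,0,10,-0.003,0,0,0,-4,1,0,0,0,0,-4,0,0,0,0,0,-3,0,0,0,0]
}}

```text
time_s: 9.32
tcp_pos: [0.488, 0.0694, 0.0264]
ee_rot: [[0.128, -0.992, 0.008], [-0.992, -0.128, -0.001], [0.002, -0.008, -1.0]]
wrist_force: [-0.5, 0.2, 0.4]
gripper_width: 0.003
```

```bash
python3 -c "
from h import *
show()"
```

```text
t 9.325 p [95.88 25.51 26.41] F [0.24 0.45 0.38] M [0.12 0.   0.01] w 0.003 tilt [ 0.45  0.1  -0.05]
```

{"name": "carry_out", "arguments": {
  "commands": [0,-1,0,0,0,0]
}}

```text
time_s: 9.45
tcp_pos: [0.4883, 0.0693, 0.0266]
ee_rot: [[0.127, -0.992, 0.006], [-0.992, -0.127, -0.001], [0.002, -0.006, -1.0]]
wrist_force: [-4.0, 0.8, -0.3]
gripper_width: 0.008
```

{"name": "carry_out", "arguments": {
  "commands": [0,-1,0,0,0,0]
}}

```text
time_s: 9.57
tcp_pos: [0.4883, 0.0692, 0.0266]
ee_rot: [[0.127, -0.992, 0.004], [-0.992, -0.127, -0.001], [0.002, -0.004, -1.0]]
wrist_force: [-3.8, 1.1, 1.1]
gripper_width: 0.006
```

{"name": "carry_out", "arguments": {
  "commands": [0,-1,0,0,0,0]
}}

```text
time_s: 9.7
tcp_pos: [0.4883, 0.0692, 0.0266]
ee_rot: [[0.127, -0.992, 0.003], [-0.992, -0.127, -0.002], [0.002, -0.003, -1.0]]
wrist_force: [-4.2, 1.6, 1.7]
gripper_width: 0.005
```

{"name": "carry_out", "arguments": {
  "commands": [0,-1,0,0,0,0]
}}

```text
time_s: 9.82
tcp_pos: [0.4883, 0.0692, 0.0266]
ee_rot: [[0.127, -0.992, 0.001], [-0.992, -0.127, -0.002], [0.002, -0.001, -1.0]]
wrist_force: [-4.6, 1.6, 2.5]
gripper_width: 0.004
```

```bash
python3 -c "
from h import *
show()"
```

```text
t 9.825 p [95.7  25.26 26.58] F [2.19 4.31 2.49] M [ 1.53 -0.88  0.08] w 0.004 tilt [0.03 0.13 0.02]
```

{"name": "carry_out", "arguments": {
  "commands": [0,-2,0,0,0,0,0,-2,0,0,0,0]
}}

```text
time_s: 10.07
tcp_pos: [0.4882, 0.0692, 0.0265]
ee_rot: [[0.126, -0.992, -0.007], [-0.992, -0.126, -0.004], [0.003, 0.008, -1.0]]
wrist_force: [-8.2, 3.3, 6.5]
gripper_width: 0.003
```

```bash
python3 -c "
from h import *
show()"
```

```text
t 10.075 p [95.66 25.37 26.53] F [4.33 7.75 6.47] M [ 2.36 -1.38  0.05] w 0.003 tilt [-0.43  0.18  0.06]
```

{"name": "carry_out", "arguments": {
  "commands": [0,4,0,0.006,0,0,0,3,-25,0,0,0,-30,0,-25,0,0,0,-27,-15,0,0,0,0,0,-14,0,0,0,0]
}}

```text
time_s: 10.7
tcp_pos: [0.5076, 0.1314, 0.0803]
ee_rot: [[0.128, -0.992, 0.012], [-0.992, -0.128, 0.001], [0.0, -0.012, -1.0]]
wrist_force: [-0.2, -0.9, -0.7]
gripper_width: 0.003
```

```bash
python3 -c "
from h import *
show()
cv2.imwrite('pics/w5.png',capture('wrist')[40:290,150:450,::-1].repeat(2,0).repeat(2,1))"
```

```text
t 10.7 p [154.9   -1.84  80.32] F [-0.89  0.36 -0.65] M [ 0.16 -0.07  0.01] w 0.003 tilt [ 0.71  0.02 -0.05]
```

View pics/w5.png

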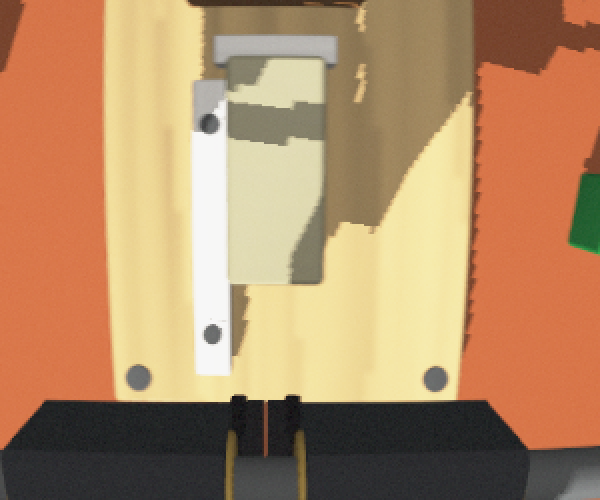

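The stone looks flush against both the fence and the stop. I'll check the rear once more by feel.

{"name": "carry_out", "arguments": {
  "commands": [0,2,30,-0.01,0,0,3,1,12,0,0,0,8,0,3,0,0,0,7,0,0,0,0,0]
}}

```text
time_s: 11.25
tcp_pos: [0.5112, 0.1104, 0.0347]
ee_rot: [[0.126, -0.992, 0.007], [-0.992, -0.126, 0.0], [0.0, -0.007, -1.0]]
wrist_force: [0.3, -0.9, 0.7]
gripper_width: 0.006
```

```bash
python3 -c "
from h import *
show()"
```

```text
t 11.25 p [133.6   -2.74  34.65] F [-0.94 -0.19  0.73] M [0.11 0.   0.02] w 0.006 tilt [0.39 0.02 0.07]
```

{"name": "carry_out", "arguments": {
  "commands": [1,0,0,0,0,0,1,0,0,0,0,0]
}}

```text
time_s: 11.5
tcp_pos: [0.512, 0.1082, 0.0357]
ee_rot: [[0.124, -0.992, 0.009], [-0.992, -0.124, 0.003], [-0.002, -0.009, -1.0]]
wrist_force: [-2.9, 7.6, 0.4]
gripper_width: 0.008
```

{"name": "carry_out", "arguments": {
  "commands": [1,0,0,0,0,0]
}}

```text
time_s: 11.62
tcp_pos: [0.5121, 0.1082, 0.036]
ee_rot: [[0.124, -0.992, 0.01], [-0.992, -0.124, 0.005], [-0.003, -0.01, -1.0]]
wrist_force: [-2.2, 5.5, -0.6]
gripper_width: 0.003
```

{"name": "carry_out", "arguments": {
  "commands": [1,0,0,0,0,0]
}}

```text
time_s: 11.75
tcp_pos: [0.512, 0.1082, 0.0363]
ee_rot: [[0.124, -0.992, 0.01], [-0.992, -0.123, 0.006], [-0.005, -0.011, -1.0]]
wrist_force: [-2.0, 3.8, -1.3]
gripper_width: 0.003
```

```bash
python3 -c "
from h import *
show()"
```

```text
t 11.75 p [131.33  -3.22  36.27] F [ 4.03  1.53 -1.29] M [ 0.63 -1.51 -0.1 ] w 0.003 tilt [ 0.61 -0.27  0.2 ]
```

{"name": "carry_out", "arguments": {
  "commands": [-8,1,0,0,0,0,0,1,-55,-0.01,0.005,-0.003,0,0,-60,0,0,0,0,0,-60,0,0,0,0,0,-50,0,0,0]
}}

```text
time_s: 12.38
tcp_pos: [0.5068, 0.1158, 0.2652]
ee_rot: [[0.128, -0.992, -0.006], [-0.992, -0.128, -0.008], [0.007, 0.007, -1.0]]
wrist_force: [1.2, 0.8, -0.3]
gripper_width: 0.005
```

```bash
python3 -c "
from h import *
show();plan([45,0,255])
a=capture('scene');cv2.imwrite('pics/s6.png',cv2.resize(a[160:250,225:325],None,fx=8,fy=8,interpolation=cv2.INTER_CUBIC)[:,:,::-1])
"
```

```text
t 12.375 p [139.53   1.   265.16] F [ 0.61 -1.31 -0.27] M [ 0.03 -0.12 -0.01] w 0.005 tilt [-0.41  0.38 -0.07]
t 12.375 p [139.5   1.  265.2] F jig [ 0.6 -1.3 -0.3] n 2
[np.float64(47.2), np.float64(-0.5), np.float64(5.4)] [np.float64(0.0036), np.float64(-0.0033), np.float64(0.0006)]
[np.float64(47.2), np.float64(-0.5), np.float64(5.2)] [np.float64(0.0036), np.float64(-0.0033), np.float64(0.0006)]
```

View pics/s6.png

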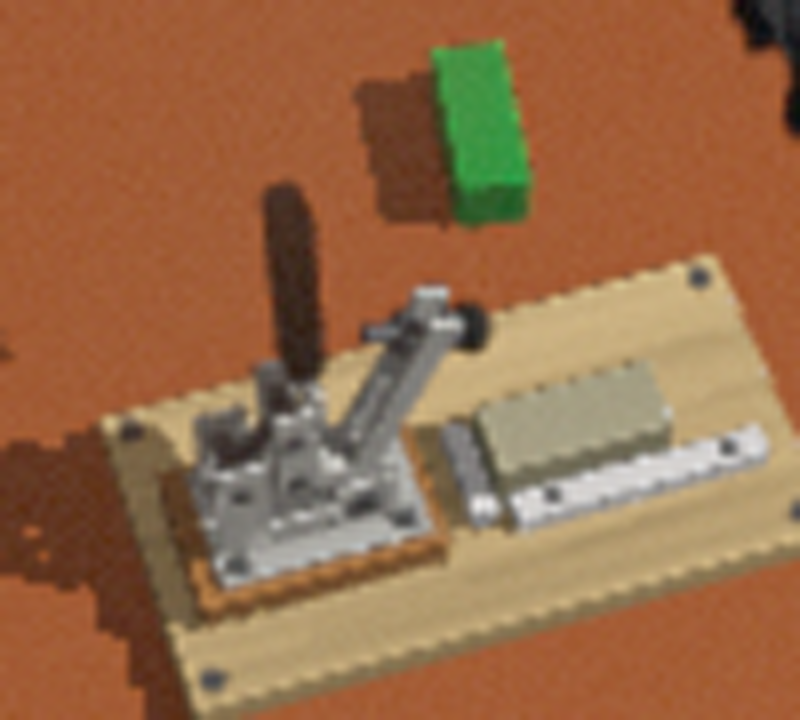

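```bash
python3 -c "
from h import *
print(rayplane(uncrop([[285,184],[302,375],[302,195],[322,365],[265,200],[282,365],[440,320]],8,(225,160)),calibration('scene')).round(1))"
```

```text
[[-23.    0.  246.4]
 [-19.1   0.  129.5]
 [-17.6   0.  238. ]
 [-11.9   0.  132.5]
 [-29.7   0.  240.5]
 [-26.1   0.  139.5]
 [ 30.6   0.  141.1]]
```

{"name": "carry_out", "arguments": {
  "commands": [47,-0.5,0,0.004,-0.003,0,47,-0.5,0,0.004,-0.003,0,3,0,30,0,0,0,2,0,25,0,0,0,0,0,0,0,0,0]
}}

```text
time_s: 13.05
tcp_pos: [0.5274, 0.0167, 0.2215]
ee_rot: [[0.132, -0.991, 0.026], [-0.991, -0.132, 0.004], [-0.001, -0.026, -1.0]]
wrist_force: [-0.1, -0.1, -0.5]
gripper_width: 0.009
```

```bash
python3 -c "
from h import *
show()
a=capture('scene');cv2.imwrite('pics/s7.png',cv2.resize(a[130:250,205:325],None,fx=5,fy=5,interpolation=cv2.INTER_CUBIC)[:,:,::-1])
"
```

```text
t 13.05 p [ 38.62  -6.87 221.51] F [-0.08  0.07 -0.52] M [ 0.18 -0.07  0.02] w 0.009 tilt [ 1.49 -0.05 -0.26]
```

View pics/s7.png

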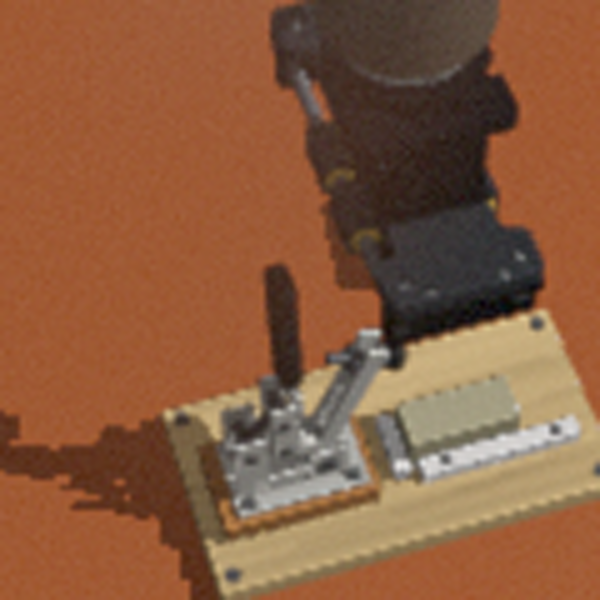

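```bash
cat >> h.py <<'E'
def grip(phi,f=None):
    # phi deg from upright; arm angle 65->0 over phi 3->68
    a=np.radians(65*(1-np.clip((65-(phi-3))/65,0,1)))
    p=np.array([-24.5,32]);pin=np.array([0,54])+np.array([p[0]*np.cos(a)+p[1]*np.sin(a),-p[0]*np.sin(a)+p[1]*np.cos(a)])
    t=np.radians(phi);return pin+125*np.array([-np.sin(t),np.cos(t)])+15*np.array([np.cos(t),np.sin(t)])
E
python3 -c "
from h import *
for p in range(3,100,6): g=grip(p);print(p,(g+[11,0]).round(1))
plan([12,1,205])"
```

```text
3 [ -5.1 211.6]
9 [-14.8 214.2]
15 [-24.2 215. ]
21 [-33.2 214.1]
27 [-41.8 211.4]
33 [-49.7 207. ]
39 [-57.  200.9]
45 [-63.6 193.2]
51 [-69.3 183.9]
57 [-74.2 173.3]
63 [-78.1 161.3]
69 [-81.7 148.5]
75 [-87.2 136.6]
81 [-91.5 124.1]
87 [-94.4 111.2]
93 [-96.   98.2]
99 [-96.2  85. ]
t 13.1 p [ 38.8  -7.8 222.9] F jig [-0.5  0.3  0.5] n 1
[np.float64(26.8), np.float64(9.4), np.float64(17.6)] [np.float64(-0.0288), np.float64(0.0009), np.float64(0.0052)]
```

{"name": "carry_out", "arguments": {
  "commands": [12,5,9,-0.015,0,0.003,14,4,8,-0.014,0,0.002,0,0,0,0,0,0]
}}

```text
time_s: 13.48
tcp_pos: [0.524, -0.011, 0.2069]
ee_rot: [[0.128, -0.992, 0.002], [-0.992, -0.128, 0.001], [-0.001, -0.002, -1.0]]
wrist_force: [0.2, -0.2, 0.8]
gripper_width: 0.007
```

```bash
python3 -c "
from h import *
show()"
```

```text
t 13.475 p [1.1550e+01 6.0000e-02 2.0686e+02] F [-0.26 -0.14  0.75] M [ 0.11  0.   -0.02] w 0.007 tilt [ 0.11 -0.05 -0.07]
```

{"name": "carry_out", "arguments": {
  "commands": [4,0,0,0,0,0,4,0,0,0,0,0,3,0,0,0,0,0]
}}

```text
time_s: 13.85
tcp_pos: [0.526, -0.0226, 0.2076]
ee_rot: [[0.128, -0.992, 0.003], [-0.992, -0.128, 0.001], [-0.001, -0.004, -1.0]]
wrist_force: [0.2, -0.2, 0.0]
gripper_width: 0.007
```

```bash
python3 -c "
from h import *
show()"
```

```text
t 13.85 p [-1.6000e-01 -5.2000e-01  2.0759e+02] F [-0.21 -0.18  0.02] M [ 0.14 -0.05 -0.06] w 0.007 tilt [ 0.2  -0.05 -0.08]
```

{"name": "carry_out", "arguments": {
  "commands": [3,0,0,0,0,0,3,0,0,0,0,0,3,0,0,0,0,0]
}}

```text
time_s: 14.22
tcp_pos: [0.5275, -0.0316, 0.2081]
ee_rot: [[0.129, -0.992, 0.004], [-0.992, -0.129, 0.002], [-0.001, -0.005, -1.0]]
wrist_force: [-0.9, 1.4, 0.6]
gripper_width: 0.006
```

```bash
python3 -c "
from h import *
show()"
```

```text
t 14.225 p [ -9.26  -0.84 208.09] F [1.54 0.67 0.61] M [ 0.19 -0.4  -0.01] w 0.006 tilt [ 0.27 -0.08 -0.11]
```

{"name": "carry_out", "arguments": {
  "commands": [3,0.3,0,0,0,0,3,0.3,0,0,0,0,3,0,0,0,0,0,3,0,0,0,0,0]
}}

```text
time_s: 14.72
tcp_pos: [0.5291, -0.0441, 0.2085]
ee_rot: [[0.129, -0.992, 0.006], [-0.992, -0.129, 0.002], [-0.002, -0.006, -1.0]]
wrist_force: [-0.4, 1.4, 0.2]
gripper_width: 0.007
```

```bash
python3 -c "
from h import *
show()
a=capture('scene');cv2.imwrite('pics/s8.png',cv2.resize(a[130:250,205:325],None,fx=5,fy=5,interpolation=cv2.INTER_CUBIC)[:,:,::-1])
"
```

```text
t 14.725 p [-21.89  -0.78 208.54] F [1.47 0.22 0.24] M [ 0.12 -0.34 -0.04] w 0.007 tilt [ 0.35 -0.09 -0.13]
```

View pics/s8.png

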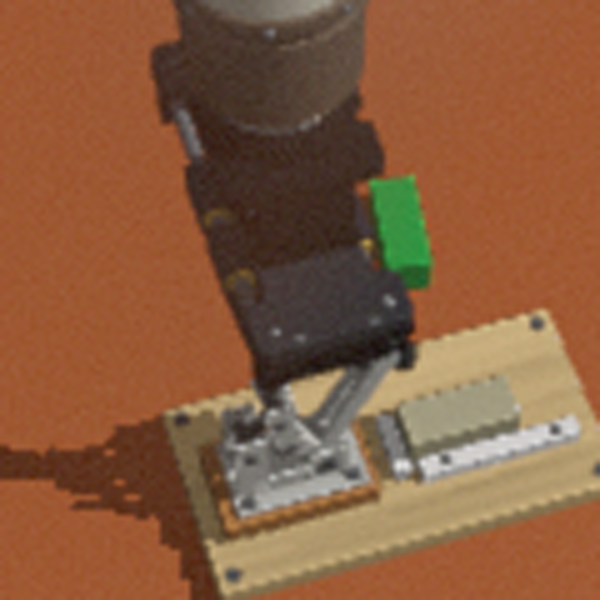

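{"name": "carry_out", "arguments": {
  "commands": [4,0.4,0,0,0,0,4,0.4,0,0,0,0,4,0,0.5,0,0,0,4,0,1,0,0,0,4,0,1.5,0,0,0]
}}

```text
time_s: 15.4
tcp_pos: [0.5314, -0.0656, 0.2055]
ee_rot: [[0.129, -0.992, 0.007], [-0.992, -0.129, 0.002], [-0.001, -0.007, -1.0]]
wrist_force: [0.4, 0.6, 1.6]
gripper_width: 0.004
```

```bash
python3 -c "
from h import *
show()
"
```

```text
t 15.4 p [-43.53  -0.33 205.52] F [ 0.52 -0.5   1.63] M [ 0.04 -0.29 -0.01] w 0.004 tilt [ 0.4  -0.07 -0.13]
```

{"name": "carry_out", "arguments": {
  "commands": [3.5,0,3,0,0,0,3.5,0,3,0,0,0,3,0,3.5,0,0,0,3,0,3.5,0,0,0]
}}

```text
time_s: 15.9
tcp_pos: [0.5331, -0.0797, 0.1917]
ee_rot: [[0.129, -0.992, 0.007], [-0.992, -0.129, 0.002], [-0.001, -0.007, -1.0]]
wrist_force: [0.5, 1.0, 1.2]
gripper_width: 0.005
```

```bash
python3 -c "
from h import *
show()
a=capture('scene');cv2.imwrite('pics/s9.png',cv2.resize(a[140:240,205:325],None,fx=6,fy=6,interpolation=cv2.INTER_CUBIC)[:,:,::-1])
a=capture('top');cv2.imwrite('pics/t9.png',cv2.resize(a[170:270,220:350],None,fx=6,fy=6,interpolation=cv2.INTER_CUBIC)[:,:,::-1])
"
```

```text
t 15.9 p [-57.75  -0.26 191.74] F [ 0.9  -0.58  1.16] M [ 0.13 -0.25 -0.03] w 0.005 tilt [ 0.38 -0.05 -0.12]
```

View pics/s9.png

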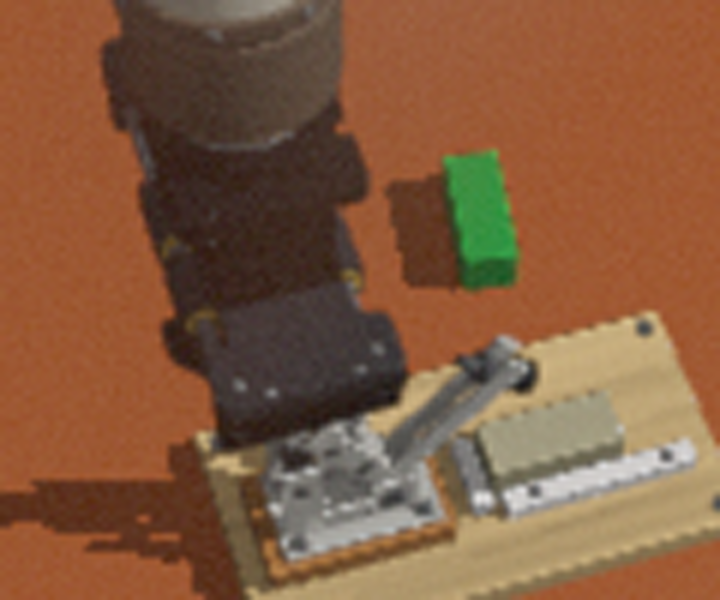

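View pics/t9.png

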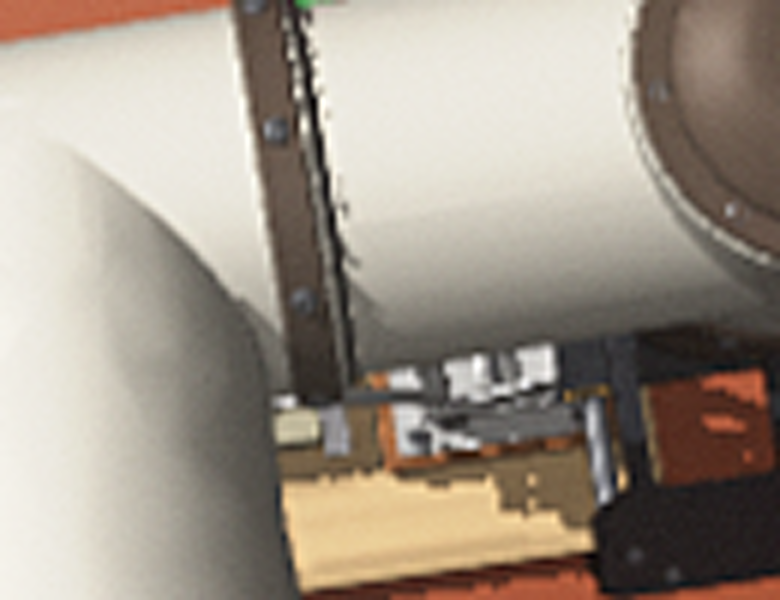

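```bash
python3 -c "
from h import *
q=rayplane(uncrop([[507,345],[525,375]],6,(205,140)),calibration('scene'));print(q.round(1))
p=rayplane(uncrop([[430,295],[468,325]],8,(225,160)),calibration('scene'));print(p.round(1))
f=lambda v:np.degrees(np.arctan2(v[:,2]-54,v[:,0]));print(f(q),f(p))"
```

```text
[[ 58.3   0.  140.7]
 [ 68.6   0.  109.7]]
[[ 26.6   0.  158.9]
 [ 41.    0.  133. ]]
[56.0909774  39.06174183] [75.74346292 62.54890447]
```

{"name": "carry_out", "arguments": {
  "commands": [4,0,2.5,0,0,0,4,0,3,0,0,0,3.5,0,3.5,0,0,0]
}}

```text
time_s: 16.38
tcp_pos: [0.5344, -0.0916, 0.1819]
ee_rot: [[0.129, -0.992, 0.006], [-0.992, -0.129, 0.002], [-0.001, -0.006, -1.0]]
wrist_force: [0.6, 0.8, 1.8]
gripper_width: 0.004
```

```bash
python3 -c "
from h import *
show()
"
```

```text
t 16.375 p [-6.9710e+01 -7.0000e-02  1.8193e+02] F [ 0.72 -0.71  1.76] M [ 0.14 -0.25  0.01] w 0.004 tilt [ 0.33 -0.06 -0.12]
```

{"name": "carry_out", "arguments": {
  "commands": [3,0,4,0,0,0,2.5,0,4,0,0,0,2,0,4,0,0,0]
}}

```text
time_s: 16.75
tcp_pos: [0.5355, -0.1, 0.1691]
ee_rot: [[0.129, -0.992, 0.005], [-0.992, -0.129, 0.001], [-0.001, -0.006, -1.0]]
wrist_force: [0.5, -0.6, 1.5]
gripper_width: 0.009
```

```bash
python3 -c "
from h import *
show()
a=capture('scene');cv2.imwrite('pics/s10.png',cv2.resize(a[140:240,205:325],None,fx=6,fy=6,interpolation=cv2.INTER_CUBIC)[:,:,::-1])
"
```

```text
t 16.75 p [-7.8170e+01 -5.0000e-02  1.6911e+02] F [-0.68 -0.42  1.53] M [ 0.18 -0.1   0.01] w 0.009 tilt [ 0.32 -0.04 -0.11]
```

View pics/s10.png

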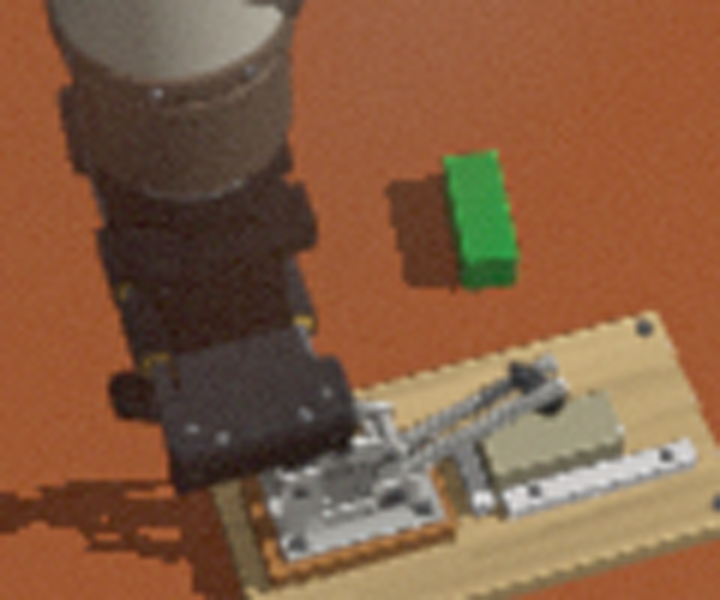

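```bash
python3 -c "
from h import *
q=rayplane(uncrop([[556,370],[552,400],[130,395]],6,(205,140)),calibration('scene'));print(q.round(1))
f=lambda v:np.degrees(np.arctan2(v[:,2]-54,v[:,0]));print(f(q))
a=np.radians(75.7-f(q)[0]);p=np.array([-24.5,32]);pin=np.array([0,54])+np.array([p[0]*np.cos(a)+p[1]*np.sin(a),-p[0]*np.sin(a)+p[1]*np.cos(a)])
v=np.array([-89.2,169])-pin;d=np.hypot(*v);r=np.sqrt(d*d-225);print(pin,r,np.degrees(np.arctan2(-v[0],v[1])+np.arctan2(15,r)))"
```

```text
[[  84.3    0.   106.6]
 [  84.     0.    79.5]
 [-116.5    0.   182.7]]
[ 31.94669052  16.91046603 132.14827924]
[ 4.43281449 94.05746067] 118.98944554272681 58.51155254255982
```

{"name": "carry_out", "arguments": {
  "commands": [1.5,0,3.5,0,0,0,1.5,0,3.5,0,0,0,1,0,3,0,0,0]
}}

```text
time_s: 17.18
tcp_pos: [0.5358, -0.1042, 0.1577]
ee_rot: [[0.129, -0.992, 0.004], [-0.992, -0.129, 0.002], [-0.001, -0.005, -1.0]]
wrist_force: [-0.2, -0.1, 1.4]
gripper_width: 0.007
```

```bash
python3 -c "
from h import *
show()
"
```

```text
t 17.175 p [-82.35   0.19 157.69] F [-0.11  0.18  1.37] M [ 0.15 -0.12 -0.01] w 0.007 tilt [ 0.26 -0.06 -0.1 ]
```

{"name": "carry_out", "arguments": {
  "commands": [1,0,2.5,0,0,0,1,0,2.5,0,0,0]
}}

```text
time_s: 17.42
tcp_pos: [0.536, -0.1061, 0.1521]
ee_rot: [[0.129, -0.992, 0.004], [-0.992, -0.129, 0.002], [-0.001, -0.004, -1.0]]
wrist_force: [-0.6, 0.5, -0.1]
gripper_width: 0.004
```

{"name": "carry_out", "arguments": {
  "commands": [1,0,2.5,0,0,0]
}}

```text
time_s: 17.55
tcp_pos: [0.5361, -0.107, 0.1493]
ee_rot: [[0.129, -0.992, 0.004], [-0.992, -0.129, 0.002], [-0.002, -0.004, -1.0]]
wrist_force: [0.0, 0.2, 0.9]
gripper_width: 0.007
```

{"name": "carry_out", "arguments": {
  "commands": [1,0,2.5,0,0,0]
}}

```text
time_s: 17.68
tcp_pos: [0.5362, -0.108, 0.1466]
ee_rot: [[0.129, -0.992, 0.004], [-0.992, -0.129, 0.002], [-0.002, -0.004, -1.0]]
wrist_force: [-0.6, 0.9, 0.9]
gripper_width: 0.005
```

```bash
python3 -c "
from h import *
show()
"
```

```text
t 17.675 p [-86.14   0.28 146.63] F [1.01 0.47 0.88] M [ 0.14 -0.27  0.  ] w 0.005 tilt [ 0.23 -0.1  -0.1 ]
```

{"name": "carry_out", "arguments": {
  "commands": [1,0,2.5,0,0,0]
}}

```text
time_s: 17.8
tcp_pos: [0.5363, -0.109, 0.1439]
ee_rot: [[0.129, -0.992, 0.004], [-0.992, -0.129, 0.002], [-0.002, -0.004, -1.0]]
wrist_force: [0.1, 0.0, 0.4]
gripper_width: 0.002
```

{"name": "carry_out", "arguments": {
  "commands": [1,0,2.5,0,0,0]
}}

```text
time_s: 17.92
tcp_pos: [0.5364, -0.1101, 0.1412]
ee_rot: [[0.129, -0.992, 0.004], [-0.992, -0.129, 0.002], [-0.002, -0.004, -1.0]]
wrist_force: [0.2, 0.7, 0.7]
gripper_width: 0.004
```

{"name": "carry_out", "arguments": {
  "commands": [0.7,0,2.5,0,0,0]
}}

```text
time_s: 18.05
tcp_pos: [0.5365, -0.1109, 0.1385]
ee_rot: [[0.129, -0.992, 0.004], [-0.992, -0.129, 0.002], [-0.002, -0.004, -1.0]]
wrist_force: [-0.2, -0.0, 1.1]
gripper_width: 0.005
```

{"name": "carry_out", "arguments": {
  "commands": [0.7,0,2.5,0,0,0]
}}

```text
time_s: 18.18
tcp_pos: [0.5366, -0.1117, 0.1359]
ee_rot: [[0.129, -0.992, 0.004], [-0.992, -0.129, 0.002], [-0.002, -0.004, -1.0]]
wrist_force: [-0.3, 1.3, 0.9]
gripper_width: 0.003
```

```bash
python3 -c "
from h import *
show()
a=capture('scene');cv2.imwrite('pics/s11.png',cv2.resize(a[140:240,205:325],None,fx=6,fy=6,interpolation=cv2.INTER_CUBIC)[:,:,::-1])
"
```

```text
t 18.175 p [-89.88   0.34 135.86] F [1.34 0.13 0.87] M [ 0.07 -0.27 -0.03] w 0.003 tilt [ 0.22 -0.09 -0.09]
```

View pics/s11.png

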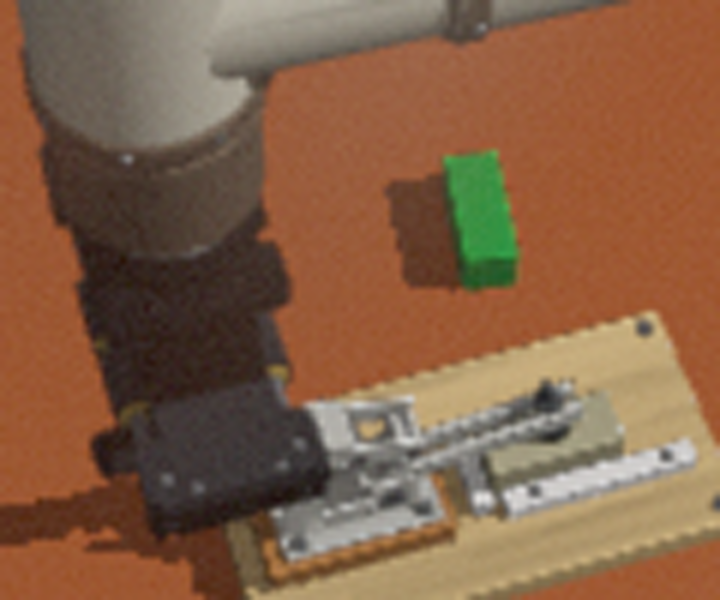

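{"name": "carry_out", "arguments": {
  "commands": [0.5,0,2,0,0,0]
}}

```text
time_s: 18.35
tcp_pos: [0.5367, -0.1122, 0.1337]
ee_rot: [[0.129, -0.992, 0.004], [-0.992, -0.129, 0.002], [-0.002, -0.004, -1.0]]
wrist_force: [-0.7, 0.6, 1.7]
gripper_width: 0.003
```

{"name": "carry_out", "arguments": {
  "commands": [0.5,0,2,0,0,0]
}}

```text
time_s: 18.48
tcp_pos: [0.5368, -0.1127, 0.132]
ee_rot: [[0.129, -0.992, 0.004], [-0.992, -0.129, 0.002], [-0.001, -0.004, -1.0]]
wrist_force: [-0.5, 1.1, 3.4]
gripper_width: 0.005
```

{"name": "carry_out", "arguments": {
  "commands": [0.5,0,2,0,0,0]
}}

```text
time_s: 18.6
tcp_pos: [0.5369, -0.1132, 0.1303]
ee_rot: [[0.129, -0.992, 0.004], [-0.992, -0.129, 0.002], [-0.001, -0.004, -1.0]]
wrist_force: [-1.4, 2.2, 4.7]
gripper_width: 0.005
```

{"name": "carry_out", "arguments": {
  "commands": [0.5,0,2,0,0,0]
}}

```text
time_s: 18.73
tcp_pos: [0.5369, -0.1136, 0.1286]
ee_rot: [[0.129, -0.992, 0.004], [-0.992, -0.129, 0.002], [-0.001, -0.004, -1.0]]
wrist_force: [-1.7, 2.6, 6.1]
gripper_width: 0.004
```

{"name": "carry_out", "arguments": {
  "commands": [0.4,0,2,0,0,0]
}}

```text
time_s: 18.85
tcp_pos: [0.537, -0.1139, 0.1271]
ee_rot: [[0.129, -0.992, 0.004], [-0.992, -0.129, 0.002], [-0.001, -0.004, -1.0]]
wrist_force: [-1.8, 2.4, 5.9]
gripper_width: 0.009
```

{"name": "carry_out", "arguments": {
  "commands": [0.4,0,2,0,0,0]
}}

```text
time_s: 18.98
tcp_pos: [0.537, -0.1143, 0.1256]
ee_rot: [[0.13, -0.992, 0.004], [-0.992, -0.13, 0.002], [-0.001, -0.005, -1.0]]
wrist_force: [-3.0, 3.1, 5.8]
gripper_width: 0.007
```

{"name": "carry_out", "arguments": {
  "commands": [0.3,0,2,0,0,0]
}}

```text
time_s: 19.1
tcp_pos: [0.5371, -0.1146, 0.1243]
ee_rot: [[0.13, -0.992, 0.005], [-0.992, -0.13, 0.002], [-0.001, -0.005, -1.0]]
wrist_force: [-2.0, 3.2, 7.2]
gripper_width: 0.003
```

{"name": "carry_out", "arguments": {
  "commands": [0.3,0,2,0,0,0]
}}

```text
time_s: 19.23
tcp_pos: [0.5371, -0.1148, 0.1231]
ee_rot: [[0.13, -0.991, 0.005], [-0.991, -0.13, 0.001], [-0.001, -0.005, -1.0]]
wrist_force: [-3.6, 2.3, 7.7]
gripper_width: 0.005
```

```bash
python3 -c "
from h import *
show()
"
```

```text
t 19.225 p [-93.07   0.2  123.1 ] F [2.78 3.28 7.7 ] M [ 0.88 -0.87 -0.06] w 0.005 tilt [ 0.29 -0.05 -0.19]
```

{"name": "carry_out", "arguments": {
  "commands": [0,0.6,2,0,0,0]
}}

```text
time_s: 19.35
tcp_pos: [0.5371, -0.115, 0.1221]
ee_rot: [[0.131, -0.991, 0.006], [-0.991, -0.131, 0.001], [-0.0, -0.006, -1.0]]
wrist_force: [-2.7, 2.0, 8.3]
gripper_width: 0.004
```

{"name": "carry_out", "arguments": {
  "commands": [0,0.5,2,0,0,0]
}}

```text
time_s: 19.48
tcp_pos: [0.5371, -0.1152, 0.1213]
ee_rot: [[0.132, -0.991, 0.008], [-0.991, -0.132, 0.0], [0.001, -0.008, -1.0]]
wrist_force: [-1.9, 2.1, 8.7]
gripper_width: 0.005
```

```bash
python3 -c "
from h import *
show()
"
```

```text
t 19.475 p [-93.42   0.25 121.31] F [2.31 1.65 8.72] M [ 0.79 -0.62  0.01] w 0.005 tilt [ 0.46  0.03 -0.26]
```

{"name": "carry_out", "arguments": {
  "commands": [0,0.3,2,0,0,0]
}}

```text
time_s: 19.6
tcp_pos: [0.5372, -0.1154, 0.1204]
ee_rot: [[0.132, -0.991, 0.009], [-0.991, -0.132, -0.0], [0.001, -0.009, -1.0]]
wrist_force: [-2.9, 1.5, 8.3]
gripper_width: 0.004
```

{"name": "carry_out", "arguments": {
  "commands": [0,0.3,2,0,0,0]
}}

```text
time_s: 19.73
tcp_pos: [0.5372, -0.1155, 0.1196]
ee_rot: [[0.133, -0.991, 0.01], [-0.991, -0.133, -0.001], [0.002, -0.01, -1.0]]
wrist_force: [-3.0, 1.7, 8.5]
gripper_width: 0.004
```

```bash
python3 -c "
from h import *
show()
"
```

```text
t 19.725 p [-93.75   0.22 119.58] F [2.08 2.71 8.46] M [ 0.91 -0.74 -0.04] w 0.004 tilt [ 0.57  0.11 -0.32]
```

{"name": "carry_out", "arguments": {
  "commands": [0,0.3,2.3,-0.004,0,0.003]
}}

```text
time_s: 19.85
tcp_pos: [0.5372, -0.1157, 0.1185]
ee_rot: [[0.13, -0.991, 0.007], [-0.992, -0.13, -0.002], [0.003, -0.007, -1.0]]
wrist_force: [-3.7, 1.7, 8.3]
gripper_width: 0.007
```

{"name": "carry_out", "arguments": {
  "commands": [0,0.3,2.3,-0.004,0,0.003]
}}

```text
time_s: 19.98
tcp_pos: [0.5373, -0.1159, 0.1174]
ee_rot: [[0.128, -0.992, 0.004], [-0.992, -0.128, -0.003], [0.003, -0.004, -1.0]]
wrist_force: [-3.7, 2.3, 8.9]
gripper_width: 0.007
```

{"name": "carry_out", "arguments": {
  "commands": [0,0.3,2.3,-0.004,0,0.003]
}}

```text
time_s: 20.1
tcp_pos: [0.5373, -0.1161, 0.1163]
ee_rot: [[0.125, -0.992, 0.002], [-0.992, -0.125, -0.004], [0.004, -0.001, -1.0]]
wrist_force: [-2.2, 1.9, 9.6]
gripper_width: 0.004
```

```bash
python3 -c "
from h import *
show()
"
```

```text
t 20.1 p [-94.35   0.16 116.33] F [2.19 1.93 9.64] M [ 0.88 -0.68 -0.05] w 0.004 tilt [0.06 0.23 0.11]
```

{"name": "carry_out", "arguments": {
  "commands": [0,0.2,2.3,0,0,0]
}}

```text
time_s: 20.23
tcp_pos: [0.5374, -0.1163, 0.1151]
ee_rot: [[0.126, -0.992, 0.002], [-0.992, -0.126, -0.004], [0.005, -0.002, -1.0]]
wrist_force: [-2.6, 1.9, 8.9]
gripper_width: 0.005
```

{"name": "carry_out", "arguments": {
  "commands": [0,0.2,2.3,0,0,0]
}}

```text
time_s: 20.35
tcp_pos: [0.5374, -0.1165, 0.114]
ee_rot: [[0.126, -0.992, 0.003], [-0.992, -0.126, -0.005], [0.005, -0.002, -1.0]]
wrist_force: [-2.9, 2.6, 9.3]
gripper_width: 0.002
```

{"name": "carry_out", "arguments": {
  "commands": [0,0.2,2.3,0,0,0]
}}

```text
time_s: 20.48
tcp_pos: [0.5374, -0.1167, 0.1128]
ee_rot: [[0.127, -0.992, 0.004], [-0.992, -0.127, -0.006], [0.006, -0.003, -1.0]]
wrist_force: [-3.3, 2.1, 8.8]
gripper_width: 0.006
```

{"name": "carry_out", "arguments": {
  "commands": [0,0.2,2.3,0,0,0]
}}

```text
time_s: 20.6
tcp_pos: [0.5374, -0.1168, 0.1115]
ee_rot: [[0.127, -0.992, 0.005], [-0.992, -0.127, -0.006], [0.007, -0.004, -1.0]]
wrist_force: [-3.7, 1.7, 8.4]
gripper_width: 0.004
```

```bash
python3 -c "
from h import *
show()
"
```

```text
t 20.6 p [-95.08   0.19 111.53] F [2.2  3.46 8.44] M [ 0.85 -0.67 -0.02] w 0.004 tilt [ 0.22  0.37 -0.01]
```

{"name": "carry_out", "arguments": {
  "commands": [0,0.5,2.2,-0.002,-0.003,0]
}}

```text
time_s: 20.72
tcp_pos: [0.5374, -0.117, 0.1105]
ee_rot: [[0.128, -0.992, 0.004], [-0.992, -0.128, -0.004], [0.004, -0.003, -1.0]]
wrist_force: [-2.8, 1.3, 7.7]
gripper_width: 0.003
```

{"name": "carry_out", "arguments": {
  "commands": [0,0.5,2.2,0,-0.003,0]
}}

```text
time_s: 20.85
tcp_pos: [0.5374, -0.1171, 0.1093]
ee_rot: [[0.128, -0.992, 0.005], [-0.992, -0.128, -0.001], [0.002, -0.005, -1.0]]
wrist_force: [-1.9, 1.8, 8.8]
gripper_width: 0.005
```

{"name": "carry_out", "arguments": {
  "commands": [0,0.3,2,0,0,0]
}}

```text
time_s: 20.98
tcp_pos: [0.5374, -0.1173, 0.1083]
ee_rot: [[0.129, -0.992, 0.006], [-0.992, -0.129, -0.001], [0.002, -0.006, -1.0]]
wrist_force: [-2.2, 2.3, 7.6]
gripper_width: 0.008
```

{"name": "carry_out", "arguments": {
  "commands": [0,0.3,2,0,0,0]
}}

```text
time_s: 21.1
tcp_pos: [0.5374, -0.1174, 0.1072]
ee_rot: [[0.129, -0.992, 0.007], [-0.992, -0.129, -0.002], [0.003, -0.007, -1.0]]
wrist_force: [-3.1, 1.5, 7.7]
gripper_width: 0.004
```

{"name": "carry_out", "arguments": {
  "commands": [0,0.3,2,0,0,0]
}}

```text
time_s: 21.22
tcp_pos: [0.5374, -0.1175, 0.106]
ee_rot: [[0.13, -0.992, 0.008], [-0.992, -0.13, -0.002], [0.003, -0.007, -1.0]]
wrist_force: [-1.7, 2.2, 7.7]
gripper_width: 0.009
```

```bash
python3 -c "
from h import *
show()
"
```

```text
t 21.225 p [-95.75   0.27 106.05] F [2.39 1.42 7.72] M [ 0.7  -0.67 -0.05] w 0.009 tilt [ 0.43  0.18 -0.15]
```

Past the peak. I'll go on.

{"name": "carry_out", "arguments": {
  "commands": [0,0.3,2,-0.003,0,0.001]
}}

```text
time_s: 21.35
tcp_pos: [0.5374, -0.1177, 0.1049]
ee_rot: [[0.129, -0.992, 0.006], [-0.992, -0.129, -0.003], [0.004, -0.005, -1.0]]
wrist_force: [-1.8, 2.4, 7.1]
gripper_width: 0.006
```

{"name": "carry_out", "arguments": {
  "commands": [0,0.3,2,-0.003,0,0.001]
}}

```text
time_s: 21.48
tcp_pos: [0.5374, -0.1178, 0.1036]
ee_rot: [[0.128, -0.992, 0.004], [-0.992, -0.128, -0.004], [0.004, -0.003, -1.0]]
wrist_force: [-1.7, 1.9, 5.5]
gripper_width: 0.001
```

{"name": "carry_out", "arguments": {
  "commands": [0,0.3,2,0,0,0]
}}

```text
time_s: 21.6
tcp_pos: [0.5374, -0.1179, 0.1023]
ee_rot: [[0.129, -0.992, 0.005], [-0.992, -0.129, -0.004], [0.004, -0.004, -1.0]]
wrist_force: [-2.1, 1.0, 7.4]
gripper_width: 0.001
```

{"name": "carry_out", "arguments": {
  "commands": [0,0.3,2,0,0,0]
}}

```text
time_s: 21.72
tcp_pos: [0.5374, -0.118, 0.1009]
ee_rot: [[0.129, -0.992, 0.006], [-0.992, -0.129, -0.004], [0.005, -0.005, -1.0]]
wrist_force: [-1.1, 1.3, 5.7]
gripper_width: 0.005
```

{"name": "carry_out", "arguments": {
  "commands": [0,0.2,2,0,0,0]
}}

```text
time_s: 21.85
tcp_pos: [0.5375, -0.1182, 0.0993]
ee_rot: [[0.13, -0.992, 0.006], [-0.992, -0.13, -0.004], [0.005, -0.006, -1.0]]
wrist_force: [-0.2, 1.2, 5.1]
gripper_width: 0.002
```

```bash
python3 -c "
from h import *
show()
"
```

```text
t 21.85 p [-96.41   0.28  99.34] F [1.19 0.09 5.12] M [ 0.53 -0.47  0.01] w 0.002 tilt [ 0.33  0.29 -0.15]
```

{"name": "carry_out", "arguments": {
  "commands": [0,0.1,1.8,0,0,0]
}}

```text
time_s: 21.98
tcp_pos: [0.5375, -0.1183, 0.0978]
ee_rot: [[0.13, -0.992, 0.007], [-0.992, -0.13, -0.005], [0.005, -0.006, -1.0]]
wrist_force: [-2.0, 1.3, 4.3]
gripper_width: 0.007
```

{"name": "carry_out", "arguments": {
  "commands": [0,0.1,1.8,0,0,0]
}}

```text
time_s: 22.1
tcp_pos: [0.5375, -0.1184, 0.0959]
ee_rot: [[0.13, -0.992, 0.007], [-0.992, -0.13, -0.005], [0.006, -0.006, -1.0]]
wrist_force: [-0.2, 0.9, 3.0]
gripper_width: 0.005
```

{"name": "carry_out", "arguments": {
  "commands": [0,0.1,1.6,0,0,0]
}}

```text
time_s: 22.22
tcp_pos: [0.5375, -0.1185, 0.0939]
ee_rot: [[0.13, -0.992, 0.007], [-0.992, -0.13, -0.005], [0.006, -0.007, -1.0]]
wrist_force: [-1.0, 0.5, 1.8]
gripper_width: 0.001
```

{"name": "carry_out", "arguments": {
  "commands": [0,0,1.6,0,0,0]
}}

```text
time_s: 22.35
tcp_pos: [0.5374, -0.1186, 0.0918]
ee_rot: [[0.129, -0.992, 0.007], [-0.992, -0.13, -0.005], [0.006, -0.006, -1.0]]
wrist_force: [-0.4, 0.2, 0.8]
gripper_width: 0.003
```

{"name": "carry_out", "arguments": {
  "commands": [0,0,1.5,0,0,0]
}}

```text
time_s: 22.48
tcp_pos: [0.5371, -0.1186, 0.0896]
ee_rot: [[0.129, -0.992, 0.006], [-0.992, -0.129, -0.005], [0.005, -0.005, -1.0]]
wrist_force: [0.6, -0.6, 0.1]
gripper_width: 0.005
```

```bash
python3 -c "
from h import *
show()
"
```

```text
t 22.475 p [-96.83   0.68  89.64] F [-0.68 -0.47  0.09] M [ 0.11 -0.01  0.  ] w 0.005 tilt [ 0.31  0.31 -0.13]
```

{"name": "carry_out", "arguments": {
  "commands": [0,0,1,0,0,0]
}}

```text
time_s: 22.6
tcp_pos: [0.5369, -0.1187, 0.0881]
ee_rot: [[0.129, -0.992, 0.005], [-0.992, -0.129, -0.005], [0.005, -0.005, -1.0]]
wrist_force: [-0.3, 0.6, 1.0]
gripper_width: 0.005
```

{"name": "carry_out", "arguments": {
  "commands": [0,0,1,0,0,0]
}}

```text
time_s: 22.72
tcp_pos: [0.537, -0.1187, 0.0873]
ee_rot: [[0.129, -0.992, 0.005], [-0.992, -0.129, -0.005], [0.005, -0.005, -1.0]]
wrist_force: [-0.8, 1.3, 5.9]
gripper_width: 0.005
```

{"name": "carry_out", "arguments": {
  "commands": [0,0,1,0,0,0]
}}

```text
time_s: 22.85
tcp_pos: [0.5371, -0.1187, 0.0872]
ee_rot: [[0.13, -0.992, 0.005], [-0.992, -0.13, -0.005], [0.006, -0.005, -1.0]]
wrist_force: [-2.6, 1.5, 7.9]
gripper_width: 0.008
```

{"name": "carry_out", "arguments": {
  "commands": [0,0,1,0,0,0]
}}

```text
time_s: 22.98
tcp_pos: [0.5371, -0.1187, 0.0872]
ee_rot: [[0.13, -0.991, 0.006], [-0.991, -0.13, -0.005], [0.006, -0.005, -1.0]]
wrist_force: [-3.2, 0.8, 7.5]
gripper_width: 0.003
```

```bash
python3 -c "
from h import *
show()
"
```

```text
t 22.975 p [-96.88   0.73  87.17] F [1.16 3.04 7.5 ] M [ 0.82 -0.55 -0.01] w 0.003 tilt [ 0.28  0.34 -0.19]
```

Firm stop at z = 87 mm, after the push had faded to zero. I'll lift off and see whether the handle stays down.

{"name": "carry_out", "arguments": {
  "commands": [0,0,-2,0,0,0,0,0,-3,0,0,0]
}}

```text
time_s: 23.22
tcp_pos: [0.537, -0.1186, 0.0923]
ee_rot: [[0.13, -0.991, 0.006], [-0.991, -0.13, -0.005], [0.006, -0.005, -1.0]]
wrist_force: [0.1, 0.1, -0.5]
gripper_width: 0.004
```

```bash
python3 -c "
from h import *
show()
"
```

```text
t 23.225 p [-96.78   0.83  92.32] F [ 0.12 -0.11 -0.5 ] M [ 0.1  -0.01  0.01] w 0.004 tilt [ 0.29  0.34 -0.18]
```

{"name": "carry_out", "arguments": {
  "commands": [0,0,-20,0,0,0,0,0,-50,0,0,0,0,0,-60,0,0,0,60,0,0,0,0,0,60,0,0,0,0,0]
}}

```text
time_s: 23.85
tcp_pos: [0.553, -0.2362, 0.2276]
ee_rot: [[0.138, -0.99, 0.006], [-0.99, -0.138, -0.006], [0.007, -0.005, -1.0]]
wrist_force: [1.1, 0.2, -0.6]
gripper_width: 0.005
```

{"name": "carry_out", "arguments": {
  "commands": [60,0,0,0,0,0,60,0,0,0,0,0,0,0,0,0,0,0]
}}

```text
time_s: 24.22
tcp_pos: [0.5698, -0.3621, 0.2275]
ee_rot: [[0.134, -0.991, 0.007], [-0.991, -0.134, -0.006], [0.007, -0.006, -1.0]]
wrist_force: [-0.1, 0.8, -1.2]
gripper_width: 0.009
```

```bash
python3 -c "
from h import *
show()
a=capture('scene');cv2.imwrite('pics/s12.png',cv2.resize(a[150:260,205:345],None,fx=5.5,fy=5.4,interpolation=cv2.INTER_CUBIC)[:,:,::-1])
a=capture('top');cv2.imwrite('pics/t12.png',a[:,:,::-1]);cv2.imwrite('pics/t12c.png',cv2.resize(a[195:285,210:340],None,fx=6,fy=6,interpolation=cv2.INTER_CUBIC)[:,:,::-1])
"
```

```text
t 24.225 p [-342.45   -0.76  227.51] F [ 0.82  0.02 -1.17] M [ 0.13 -0.17  0.  ] w 0.009 tilt [ 0.32  0.42 -0.43]
```

View pics/s12.png

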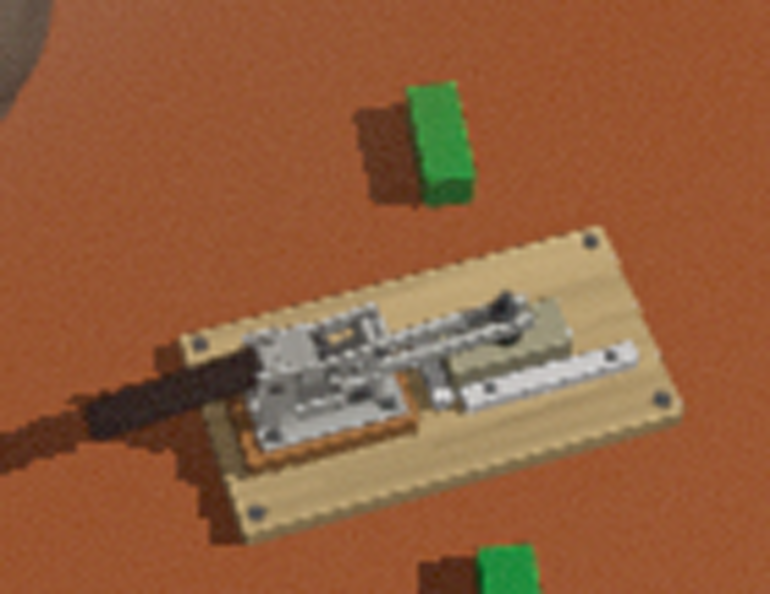

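View pics/t12c.png

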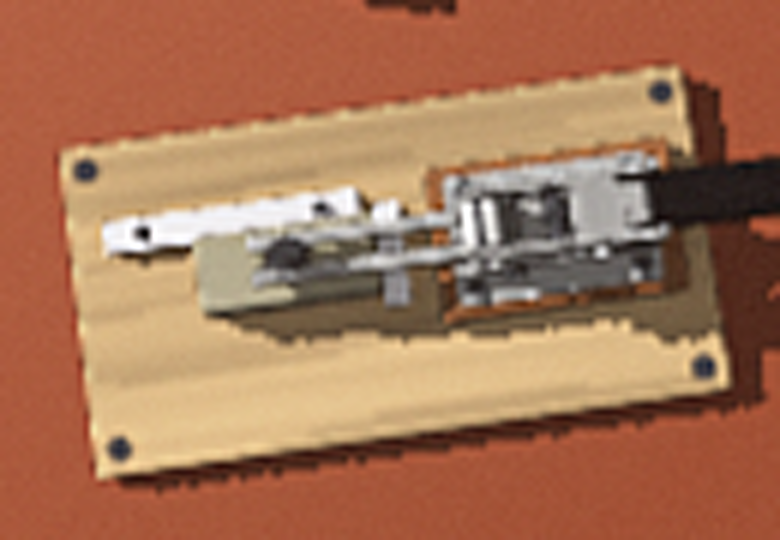

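View pics/t12.png

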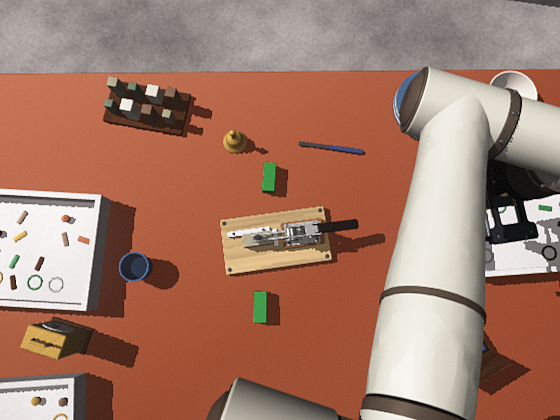

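```bash
python3 -c "
from h import *
print(finish_job())"
```

```text
the job is handed in; nothing more can be done
None
```

The seal stone is seated against both fences and the clamp is locked on it. I handed the job in at about 24 s of the 64 s allowed.

- **Stone:** I pushed it to the side fence, then to the rear stop, then pushed each way again. Both second pushes came to a firm stop, and the highest reading was about 11 N, against the limit of 25 N. In the last wrist picture before clamping it looked flush on both faces.
- **One disagreement:** the first side push stalled about 1 mm short of where the second one did. I take the second stall, about 25 mm from the jig's centre line, as the true flush position.
- **Clamp:** the push on the handle peaked at about 10 N, against the limit of 15 N. It faded to zero near 90 mm up, and the handle then met a firm stop at 87 mm. When I lifted off, the force dropped to zero and the handle stayed down.
- **Last pictures:** they show the pad on the stone and the stone against both fences. The green look-alikes, bell, cup and chisel look where they were. The paste jar was hidden behind the robot arm in that last picture, so I could not check it by eye, but the gripper stayed well above it.

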